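Unclamp the envelope press at the post-office counter

TASK

Unclamp the lid of the small green envelope press. Loosen the brass wing nut (anticlockwise) by feel, only until the hinged eyebolt can leave the slot: the clamp plate under the nut must clear the lips in front of it, but must not be jammed up under the tabs above it. Then swing the eyebolt out of its slot, lay it down to the front as far as it goes and let go, forcing nothing and leaving the other things on the counter where they are.

Things in the scene. Friction and masses are not known exactly. Their poses are not given: they have to be found in the camera images.
- press: green envelope press, base 200 x 270 x 30 mm, fixed to the counter; origin at the centre of its underside (counter level), z up. Own -x is its front, with the lug and the bolt; the upright bolt's axis stands at own x = -122 mm, y = 0.
- lid: green lid, fixed, carrying the slotted steel keeper (48 mm wide, 45 mm long) on its front lug. Origin on the upright bolt's axis, 80 mm above the counter; axes as the press's. The keeper's floor is shimmed 0 to 4.6 mm below this level, which no reading tells. Slot 12 mm wide, open to own -x, blind end 7 mm behind the axis. The lid's top behind it is 7 mm below this level.
- bolt: steel eyebolt, shank 9 mm thick; origin on its hinge axis, 24 mm above the counter; own z along the shank to the nut, own y along the hinge. Upright (own z up) it stands in the slot; it swings only to the press's -x, to a stop at 1.5 rad. Its stiff hinge (0.12 N m) keeps it where it is left. Over about 9 N of pull at the wings while it is still held puts over 45 N on the keeper: too much.
- nut_wings (a point): centre of the brass wing nut's wings: one flat upright web 46 mm long (own x), 10 mm thick (own y), 23 mm tall (own z, along the bolt), ends rounded 2.5 mm higher; tapered hub 19 mm wide below. Fully tight it is 87.5 mm from the hinge with own x along the press's; turned by q rad, (87.5 + 1.91 q) mm. At the start q is 0 to 0.3 rad. Anticlockwise from above loosens; friction 0.07 N m.
- clampplate: dark steel plate under the nut, 26 x 32 mm; rises with it, does not turn. Origin on the bolt's axis, level with its turned-down front edge, 31.5 mm below nut_wings. Lips 6 mm high across the keeper's mouth hold that edge until it is about 6.7 mm above the keeper's floor; till then the bolt tilts 0.1 rad at most. 1.2 mm higher the plate meets two side tabs (tops 16.9 mm above the floor).
- stamp: round hand stamp with a turned wooden handle, 34 mm wide, 84 mm tall, standing; origin at the centre of its foot
- inkpad: flat black ink-pad case with a blue pad, 75 x 110 x 17 mm; origin at the centre of its underside
- glue: upright glue stick, green label and white cap, 28 mm wide, 95 mm tall; origin at the centre of its foot
- gluecap: loose white cap, 30 mm wide, 22 mm tall; origin at the centre of its underside
- tape: amber roll of tape lying flat, 92 mm across, 24 mm tall; origin at the centre of its underside
- parcel: small cardboard parcel, 120 x 90 x 70 mm; origin at the centre of its underside
- cards: stack of white envelopes, 110 x 160 x 18 mm; origin at the centre of its underside

How it is judged:
At the end, for the whole second after the job is handed in: The eyebolt is out of the slot and laid down to the front, its shank at least 1.2 rad (69 degrees) from upright, and at rest (angle between bolt's own z axis and vertical above 1.2 rad and angular speed of bolt below 0.05 rad/s); the robot touches nothing.
It fails at once if the bolt, its nut or clamp plate was forced against the lid or its keeper (lips, tabs or slot) with more than 45 N (contact force between bolt and lid above 45 N).
It fails at once if another thing on the counter was moved by more than 30 mm (distance of any of stamp, inkpad, glue, gluecap, tape, parcel, cards from where it was at the start of the episode above 0.03 m).
It also fails if it takes over 72 s, if anything falls off the work surface, if the arm or the gripper's body presses on something with over 40 N, if the wrist force passes 120 N, or if a joint passes its speed limit or range.

ROBOT

A 7-joint arm with a two-finger parallel gripper is mounted at the origin on the work surface. World frame = base frame: x ahead of the robot, y to its left, z up, the work surface at z = 0. Lengths are in m, angles in rad, forces in N, time in s.
With the tool pointing down it reaches from about 0.35 to 0.9 m from the base axis. Payload 19.9 kg.
Tool frame: the origin (TCP) lies midway between the tips of the shut fingers; the grasp point (between the pads) lies robot.grasp_offset behind it (robot.grasp_offset is the distance from the TCP to the grasp point, in m); y points along the fingers, x is the direction in which the jaws open and shut, and the axes are right-handed (so a half turn about y gives the same grasp; the last joint's range is limited). The gripper opens to 94 mm and grips with 3 to 60 N. Pads are 16 mm wide; open, the fingers measure 119 mm over their backs; the gripper's body (75 mm by 177 mm) begins 78 mm behind the grasp point.
Start: joints at [-1.329, 0.417, -0.01, 1.614, 0.005, 1.111, -0.053], TCP at [0.175, 0.6, 0.179] pointing down, gripper open.
Joint ranges: [-2.81, 2.81], [-0.39, 2.02], [-1.27, 1.25], [0.06, 2.57], [-1.19, 4.33], [0.19, 2], [-2.82, 2.82]. Speed limits (rad/s): [1.89, 1.89, 2.39, 2.39, 3.01, 3.01, 3.01].

INTERFACE

Orientations are given as a unit quaternion [x, y, z, w].
In Python, from cell import robot, snapshot, finder gives the robot as it stands.
- The arm moves only by the tool move_arm, never from a script. Its argument "motion" is a list of rows, each a list of 7 numbers: the opening, from -1 (shut) to 1 (fully open), then the shift along the world's x, y, z in cm, then the turn, a rotation vector about the world's x, y, z in degrees. A call has 1 to 20 rows; each row is the pose to reach, as a shift and turn from the pose measured when the call began; what a row does not reach only later rows make up. A row lasts 1/12 s, in which the tool goes at most 41.7 mm and 7.16 degrees, less where a joint would pass 70% of its speed; a pose out of reach is approached as far as the arm can. A call with a gripper value outside its range is refused whole. The fingers move at their own pace and stop on an object; the grip force is fixed at half the most. Time passes only in rows, so rows that repeat a pose let the fingers close. It gives the time, the measured TCP pose, the force and the opening at its end, in the units of the state.
- robot.get_obs(): the state, without advancing time (a new reading comes with each control period).
- snapshot(name): name is "scene" or "top"; returns a dict with "color" (480x640x3 uint8, red, green, blue), "fovy" (degrees; the focal length in pixels is half the picture's height over the tangent of half this angle, whatever the lens; pixels are square), "cx", "cy" (the principal point, pixels), "k1" (the pictures are not rectified: a ray, as slopes to the right and down, at radius r is drawn at 1 + k1 r^2 times it, then the intrinsics apply), "position" and "attitude" of the camera in the world. Camera axes: x right, y up, looking along -z (the intrinsics and any distortion apply to the point x, -y, -z); pixel columns grow to the right and rows downward; lengths in m; the calibration is good to about 2 mm. A picture is of the moment at which its call begins. There is no depth.
- robot.close_job(): hands the job in, once; it reports no verdict.
Trained networks look in a picture, given as the dict that the camera call returned (one of the last four; its "shot" number tells which), for a name from the list of things; names that differ only in an ending like _2 or _b are one class to them, and where a whole thing is asked for, a point or a joint stands for the part that bears it (a point fixed in the world has none). Each returns a list of dicts, best first, with "confidence" (0 to 1); they miss things now and then, are a little off and sometimes report something else, mostly with a low value. They report only what shows in the picture. A call takes as long as a camera call.
- finder.search_frame(picture, query): "extent" ([left, top, right, bottom] in pixels, round what is visible of it).
- finder.mark_of(picture, query): "uv" ([column, row] in pixels: a listed point, or the origin of a listed thing).
The state is a dict: "clock": time; "joint_pos": joint angles; "qd": joint speeds; "joint_torque": joint torques, N m; "position": TCP position; "ee_rot": TCP orientation; "contact_force": force on the tool from outside, world axes, zero at the start; "torque": the same for the moment, N m; "opening": opening from 0.0 (shut) to 1.0 (fully open).
Only numpy, scipy, OpenCV 4.12 (cv2) and the standard library are available. Lean on these libraries where they do the work, as an engineer would, in place of code of your own. Each camera call takes 0.05 s, during which the arm holds its last target.

## Working session

There is one attempt and no reset: what is moved stays moved. The work goes in short steps, Python scripts to look and compute and a tool call to move; the robot and the scene stay as the last step left them, time stands still between calls to the robot, and variables do not carry over. Pictures are saved under pics/ and viewed, and the job is handed in when it is done.

Besides the shell and the picture viewer there is one more tool, called after "Emit:" by a JSON object that holds its "method" and its "body", one argument or row to a line. move_arm: Moves the arm, as the interface text tells. Its arguments: {"type":"object","properties":{"motion":{"type":"array","items":{"type":"array","items":{"type":"number"}}}},"required":["motion"]}

```bash
ls; mkdir -p pics
python3 - <<'E'
from cell import robot, snapshot, finder
import cv2,json,numpy as np
print(robot.get_obs(), robot.grasp_offset)
for n in ["scene","top"]:
    s=snapshot(n); cv2.imwrite(f"pics/{n}0.png",s["color"][:,:,::-1])
    print(n,{k:v for k,v in s.items() if k!="color"})
    for q in ["press","lid","bolt","nut_wings","clampplate","stamp","inkpad","glue","gluecap","tape","parcel","cards"]:
        r=finder.mark_of(s,q); print(q,[(np.round(a["uv"],1).tolist(),round(a["confidence"],2)) for a in r[:2]])
E
```

```text
pics
{'clock': 0.0, 'joint_pos': array([-1.32851104,  0.41797461, -0.01029767,  1.61416828,  0.00473444,
        1.11068885, -0.0529863 ]), 'qd': array([ 5.53251099e-04, -1.54912907e-03, -1.04799382e-03,  8.45846607e-04,
       -2.12148068e-04,  2.26886928e-03, -5.64635259e-05]), 'joint_torque': array([ 1.53418165e-03, -8.51261687e+01,  6.39826879e-01, -4.25984395e+01,
       -4.87329334e-02,  1.87242287e-02,  1.10427700e-04]), 'position': array([0.17490978, 0.59960493, 0.17872742]), 'ee_rot': array([ 0.56596836,  0.42395964, -0.42459164, -0.5653848 ]), 'contact_force': array([ 0.11070012,  0.6921463 , -0.55121861]), 'torque': array([ 0.03539244, -0.03273055, -0.07350302]), 'opening': 0.9973871141076063} 0.0188
scene {'fovy': 47.44948499129755, 'cx': 319.62554249665425, 'cy': 245.27423578995263, 'k1': 0.045985032890175415, 'position': array([ 1.10624527, -0.88993423,  0.98503231]), 'attitude': array([0.39950497, 0.12534059, 0.25351616, 0.87201781]), 'shot': 1}
press [([374.1, 283.6], 0.76)]
lid [([340.2, 243.8], 0.79), ([377.2, 284.6], 0.71)]
bolt [([342.2, 255.1], 0.67)]
nut_wings [
[... 354 characters left out ...]
8683, 'cx': 321.112053771811, 'cy': 250.19623494599128, 'k1': -0.03903262095204886, 'position': array([ 0.44557405, -0.0353919 ,  1.66150397]), 'attitude': array([ 0.0159832 , -0.02753713, -0.70591705,  0.70757852]), 'shot': 2}
press [([294.3, 215.0], 0.9)]
lid [([286.7, 246.2], 0.7)]
bolt [([290.7, 246.0], 0.43), ([295.1, 250.2], 0.39)]
nut_wings [([290.7, 249.0], 0.5)]
clampplate [([290.6, 248.4], 0.54)]
stamp [([242.8, 251.0], 0.44)]
inkpad [([222.0, 221.9], 0.59)]
glue [([330.8, 271.4], 0.49)]
gluecap [([400.4, 314.0], 0.46), ([365.9, 244.8], 0.27)]
tape [([369.0, 241.5], 0.82), ([397.4, 313.4], 0.45)]
parcel [([456.4, 268.7], 0.86)]
cards [([177.5, 322.7], 0.93), ([331.3, 270.3], 0.45)]
```

View pics/scene0.png

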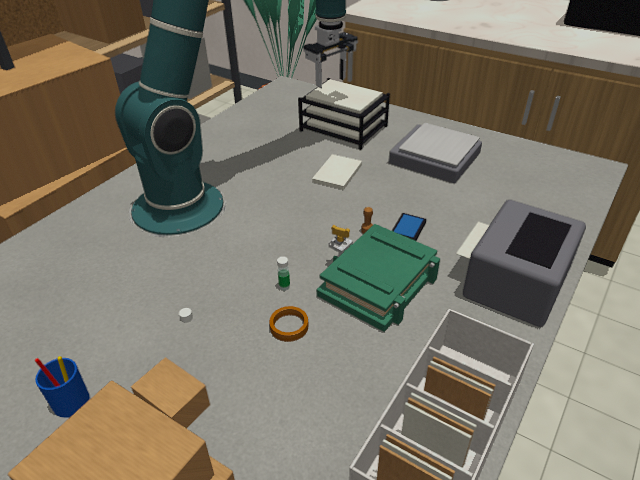

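View pics/top0.png

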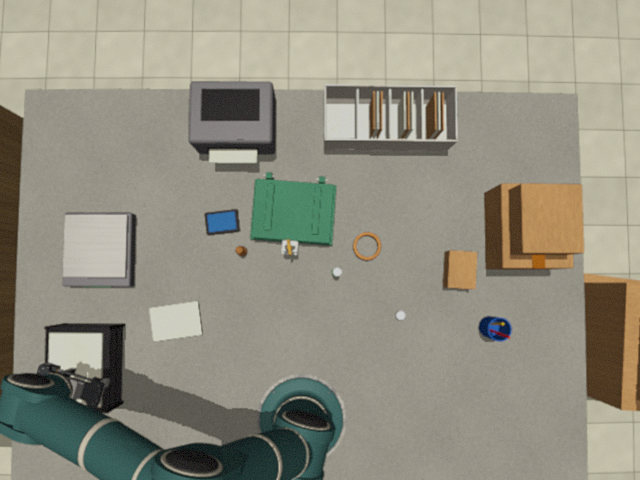

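Run:
```python
import cv2
a=cv2.imread("pics/scene0.png")[190:350,240:440]; cv2.imwrite("pics/sc0.png",cv2.resize(a,None,fx=4,fy=4,interpolation=cv2.INTER_CUBIC)[:600,:800])
a=cv2.imread("pics/top0.png")[170:290,220:380]; cv2.imwrite("pics/tc0.png",cv2.resize(a,None,fx=5,fy=5,interpolation=cv2.INTER_CUBIC))
```

```text
(no output)
```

View pics/sc0.png

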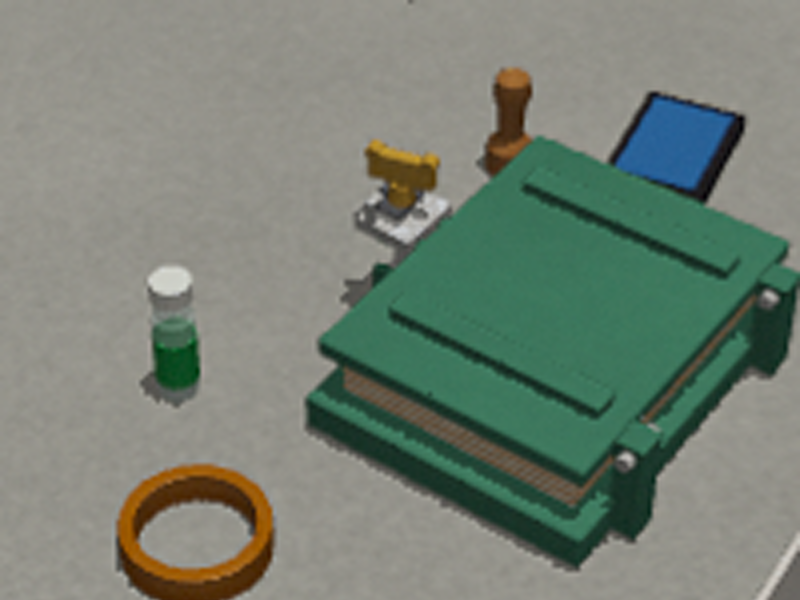

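View pics/tc0.png

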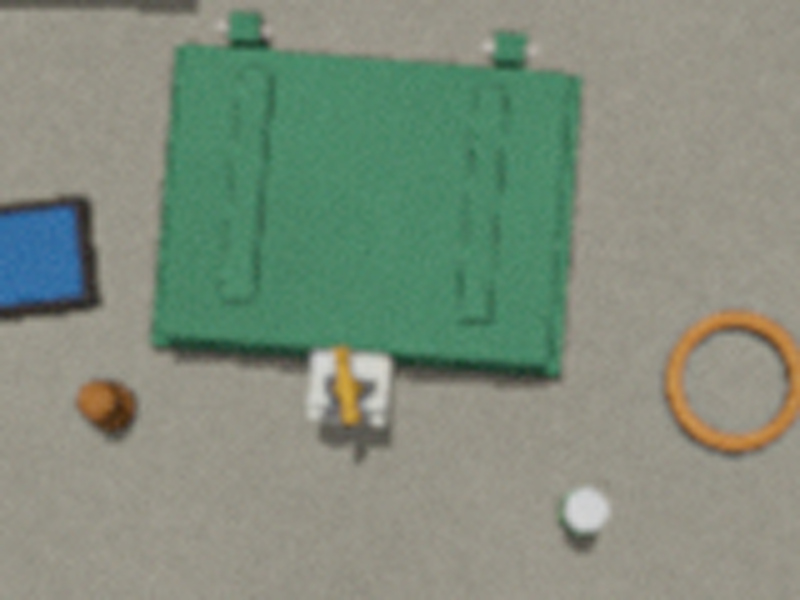

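The press front faces the robot, with the brass wing at about (289,247) in the top view and its web nearly along the press's x. Next I measure its position and yaw.

```bash
cat > h.py <<'E'
import numpy as np, cv2
from scipy.spatial.transform import Rotation as R
def proj(s,P):
    P=np.atleast_2d(P); c=R.from_quat(s["attitude"]).inv().apply(P-s["position"])
    x=c[:,0]/-c[:,2]; y=-c[:,1]/-c[:,2]; k=1+s["k1"]*(x*x+y*y); f=240/np.tan(np.radians(s["fovy"])/2)
    return np.c_[s["cx"]+f*x*k, s["cy"]+f*y*k]
def unproj(s,uv,z):
    f=240/np.tan(np.radians(s["fovy"])/2); d=(np.array(uv,float)-[s["cx"],s["cy"]])/f; u=d.copy()
    for _ in range(20): u=d/(1+s["k1"]*(u@u))
    r=R.from_quat(s["attitude"]).apply([u[0],-u[1],-1]); return s["position"]+r*(z-s["position"][2])/r[2]
def brass(s):
    h=cv2.cvtColor(s["color"],cv2.COLOR_RGB2HSV).astype(int)
    return ((h[...,0]>14)&(h[...,0]<30)&(h[...,1]>130)&(h[...,2]>70))
E
python3 - <<'E'
from cell import *
from h import *
from scipy.optimize import minimize
T=snapshot("top"); S=snapshot("scene")
for n,s,(c,r) in (("top",T,(289,247)),("scene",S,(340,235))):
    m=brass(s); w=np.zeros_like(m); w[r-18:r+18,c-18:c+18]=1; m&=w
    ys,xs=np.nonzero(m); print(n,len(xs),xs.mean(),ys.mean(),xs.min(),xs.max(),ys.min(),ys.max())
    if n=="top":
        print("centre",unproj(s,[xs.mean(),ys.mean()],.112))
        P=np.array([unproj(s,[a,b],.115)[:2] for a,b in zip(xs,ys)]); P-=P.mean(0)
        ev,V=np.linalg.eigh(P.T@P); print("yaw web deg",np.degrees(np.arctan(V[1,1]/V[0,1])), np.sqrt(ev/len(xs)))
# lid outline from green in top
h=cv2.cvtColor(T["color"],cv2.COLOR_RGB2HSV); g=((h[...,0]>65)&(h[...,0]<85)&(h[...,1]>90)).astype(np.uint8); g[:,:240]=0;g[:,345:]=0;g[:170]=0;g[265:]=0
# left/right edges and front
def fit(pts): 
    vx,vy,x0,y0=cv2.fitLine(np.float32(pts),cv2.DIST_HUBER,0,.01,.01).ravel(); return vx,vy
rows=range(190,232); 
L=[unproj(T,[np.nonzero(g[r])[0].min()-.5,r],.073)[:2] for r in rows]; Rr=[unproj(T,[np.nonzero(g[r])[0].max()+.5,r],.073)[:2] for r in rows]
for e in (L,Rr):
    v=fit(e); print("side yaw",np.degrees(np.arctan(v[1]/v[0])))
cols=[c for c in range(258,326) if not (262<c<278 or 314<c<326)]
B=[unproj(T,[c,np.nonzero(g[:,c])[0].min()-.5],.073)[:2] for c in cols]; v=fit(B); print("back yaw",np.degrees(np.arctan(-v[0]/v[1])))
print("mid L,R at rows", L[20],Rr[20])
for q,z in [("stamp",0),("glue",0),("gluecap",0),("tape",0),("inkpad",0),("press",0),("lid",.08),("nut_wings",.112),("clampplate",.08)]:
    for s in (T,S):
        r=finder.mark_of(s,q)
        if r: print(q,unproj(s,r[0]["uv"],z).round(3),round(r[0]["confidence"],2))
o=robot.get_obs(); print(R.from_quat(o["ee_rot"]).as_matrix().round(3))
E
```

```text
top 44 288.95454545454544 247.72727272727272 287 291 240 254
centre [0.54847097 0.03868769 0.112     ]
yaw web deg 8.204199680918768 [0.00315985 0.01197101]
scene 174 340.0574712643678 232.5977011494253 332 349 225 241
side yaw -4.5049953
side yaw -3.7943642
back yaw -3.7817433
mid L,R at rows [0.67092678 0.15711531] [ 0.67191298 -0.10049954]
stamp [0.549 0.203 0.   ] 0.55
stamp [0.544 0.205 0.   ] 0.54
glue [ 0.481 -0.095  0.   ] 0.57
glue [ 0.483 -0.131  0.   ] 0.79
gluecap [ 0.338 -0.321  0.   ] 0.37
gluecap [ 0.343 -0.329 -0.   ] 0.5
tape [ 0.57  -0.209  0.   ] 0.71
tape [ 0.564 -0.21  -0.   ] 0.83
inkpad [0.649 0.271 0.   ] 0.92
inkpad [0.64 0.25 0.  ] 0.57
press [0.666 0.027 0.   ] 0.68
press [0.677 0.019 0.   ] 0.71
lid [0.548 0.039 0.08 ] 0.65
lid [0.561 0.026 0.08 ] 0.64
nut_wings [0.553 0.029 0.112] 0.43
nut_wings [0.557 0.028 0.112] 0.7
clampplate [ 0.566 -0.203  0.08 ] 0.58
clampplate [0.559 0.022 0.08 ] 0.57
[[ 0.28 -0.   -0.96]
 [ 0.96 -0.    0.28]
 [-0.   -1.   -0.  ]]
```

```bash
cat > fitnut.py <<'E'
from h import *
from scipy.optimize import minimize
# soft-render brass nut: web box + hub cone; compare to brass mask
def model(x,y,z,yaw):
    w=np.array([[a,b,c] for a in(-.023,.023) for b in(-.005,.005) for c in(-.0115,.0125)])
    t=np.linspace(0,2*np.pi,16,endpoint=False)
    hub=np.vstack([np.c_[.0095*np.cos(t),.0095*np.sin(t),0*t-.024],np.c_[.007*np.cos(t),.007*np.sin(t),0*t-.0115]])
    M=R.from_euler("z",yaw).as_matrix(); return [p@M.T+[x,y,z] for p in (w,hub)]
def rend(s,p,c,hubon=True):
    k=8;n=48; im=np.zeros((n*k,n*k),np.uint8)
    for part in model(*p)[: 2 if hubon else 1]:
        uv=(proj(s,part)-np.array(c)+n/2+.5)*k
        cv2.fillConvexPoly(im,np.round(cv2.convexHull(np.float32(uv))*16).astype(np.int32),255,shift=4)
    return cv2.resize(im,(n,n),interpolation=cv2.INTER_AREA)/255.
def crop(m,c): return m[c[1]-24:c[1]+24,c[0]-24:c[0]+24].astype(float)
def fit(views,p0,free=(0,1,2,3)):
    free=list(free)
    sc=np.array([.002,.002,.002,.1])
    def f(d):
        p=np.array(p0,float); p[free]+=d*sc[free]
        return sum(((cv2.GaussianBlur(rend(s,p,c),(0,0),.7)-cv2.GaussianBlur(crop(m,c),(0,0),.7))**2).sum() for s,m,c in views)
    best=None
    for st in np.random.default_rng(0).normal(size=(4,len(free))):
        r=minimize(f,st,method="Nelder-Mead",options=dict(maxfev=220,initial_simplex=np.vstack([st,st+1.5*np.eye(len(free))])))
        if best is None or r.fun<best.fun: best=r
    p=np.array(p0,float);p[free]+=best.x*sc[free]; return p,best.fun
def soft(s):
    h=cv2.cvtColor(s["color"],cv2.COLOR_RGB2HSV).astype(int)
    return ((h[...,0]>12)&(h[...,0]<32)&(h[...,1]>95)&(h[...,2]>50))
E
python3 - <<'E'
from cell import *
from fitnut import *
T=snapshot("top"); S=snapshot("scene")
tc=(289,247); scn=(340,235)
mt,ms=soft(T),soft(S)
# keep nearby component only
for m,c in ((mt,tc),(ms,scn)):
    w=np.zeros_like(m); w[c[1]-17:c[1]+17,c[0]-15:c[0]+15]=1; m&=w; print(m.sum())
for v in ([(T,mt,tc)],[(S,ms,scn)],[(T,mt,tc),(S,ms,scn)]):
    print(fit(v,(.549,.039,.112,.14),(0,1,3)))
print(fit([(T,mt,tc),(S,ms,scn)],(.549,.039,.112,.14)))
E
```

```text
58
186
(array([0.55117524, 0.03924911, 0.112     , 0.14725507]), np.float64(1.4920887005733514))
(array([0.55471405, 0.03328812, 0.112     , 0.06640741]), np.float64(9.420394743848902))
(array([0.55269156, 0.03733877, 0.112     , 0.136912  ]), np.float64(26.95117683259848))
(array([0.55131963, 0.03940036, 0.1063156 , 0.13445533]), np.float64(10.42425452567673))
```

Emit:
{"method": "move_arm", "body": {
  "motion": [
    [1,0,0,8,0,0,0],
    [1,2,-3,10,0,0,-7],
    [1,37.6,-56,10,0,0,-150],
    [1,37.6,-56,10,0,0,-150],
    [1,37.6,-56,10,0,0,-150],
    [1,37.6,-56,10,0,0,-150],
    [1,37.6,-56,10,0,0,-150],
    [1,37.6,-56,10,0,0,-150],
    [1,37.6,-56,10,0,0,-150],
    [1,37.6,-56,10,0,0,-150],
    [1,37.6,-56,10,0,0,-150],
    [1,37.6,-56,10,0,0,-150],
    [1,37.6,-56,10,0,0,-150],
    [1,37.6,-56,10,0,0,-150],
    [1,37.6,-56,10,0,0,-150],
    [1,37.6,-56,10,0,0,-150],
    [1,37.6,-56,10,0,0,-150],
    [1,37.6,-56,10,0,0,-150],
    [1,37.6,-56,10,0,0,-150],
    [1,37.6,-56,10,0,0,-150]
  ]
}}

```text
clock: 4.07
position: [0.5516, 0.038, 0.2793]
ee_rot: [0.604, -0.368, 0.368, -0.604]
contact_force: [-1.1, 0.9, 0.0]
opening: 1.0
```

```bash
cat > st.py <<'E'
from cell import *
from h import *
def st():
    o=robot.get_obs(); M=R.from_quat(o["ee_rot"]).as_matrix()
    print("t",round(o["clock"],2),"p",(o["position"]*1000).round(2),"xyaw",np.degrees(np.arctan2(M[1,0],M[0,0])).round(2),"down",M[:,1].round(3),"j",o["joint_pos"].round(2),"F",o["contact_force"].round(2),"T",o["torque"].round(3),"op",round(o["opening"],3))
    return o,M
E
python3 -c "
from st import *
st()"
```

```text
t 4.07 p [551.59  37.96 279.26] xyaw -62.72 down [ 0.    -0.001 -1.   ] j [-0.71  0.25  0.71  1.69 -0.17  1.27 -1.06] F [-1.09  0.88  0.04] T [-0.003  0.12  -0.024] op 1.0
```

Emit:
{"method": "move_arm", "body": {
  "motion": [
    [1,0,0.1,-4,0,0,-7],
    [1,0,0.1,-8,0,0,-14],
    [1,0,0.1,-12,0,0,-19.3],
    [1,0,0.1,-14.3,0,0,-19.3],
    [1,0,0.1,-14.3,0,0,-19.3],
    [1,0,0.1,-14.3,0,0,-19.3]
  ]
}}

```text
clock: 4.57
position: [0.5514, 0.0387, 0.1364]
ee_rot: [0.534, -0.464, 0.464, -0.533]
contact_force: [0.7, -0.9, 1.6]
opening: 1.004
```

Run:
```python
from st import *
o,M=st()
for n in("scene","top"):
    s=snapshot(n); g=o["position"]; im=s["color"][:,:,::-1].copy()
    c=proj(s,g)[0].astype(int); print(n,proj(s,g))
    k=6; a=im[c[1]-50:c[1]+50,c[0]-60:c[0]+60]; a=cv2.resize(a,None,fx=k,fy=k,interpolation=cv2.INTER_CUBIC)
    for off in (-.047,0,.047):
        q=(proj(s,g+M[:,0]*off)[0]-c+[60.5,50.5])*k; cv2.circle(a,tuple(q.astype(int)),4,(0,0,255),1)
    cv2.imwrite(f"pics/{n}1.png",a)
```

```text
t 4.57 p [551.43  38.71 136.39] xyaw -81.98 down [-0.001 -0.002 -1.   ] j [-0.69  0.41  0.71  1.86 -0.31  0.99 -1.28] F [ 0.71 -0.86  1.59] T [ 0.01   0.121 -0.006] op 1.004
scene [[339.97176747 222.45256147]]
top [[288.57127888 246.22320473]]
```

View pics/scene1.png

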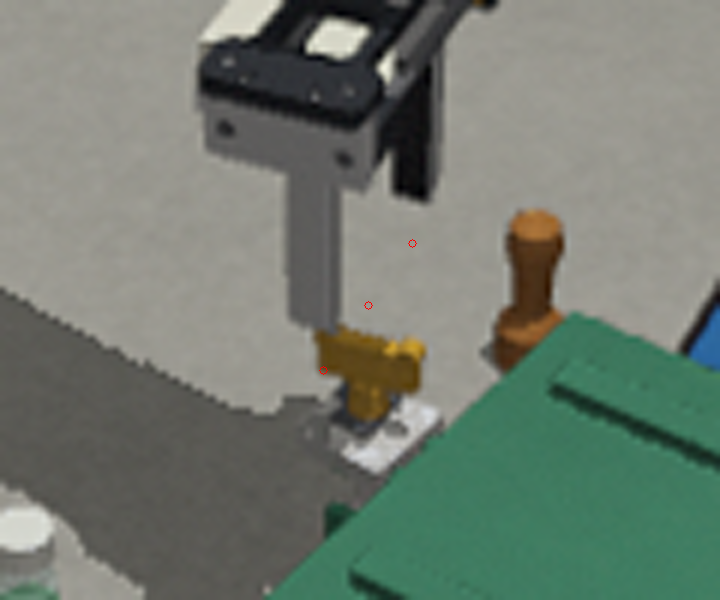

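View pics/top1.png

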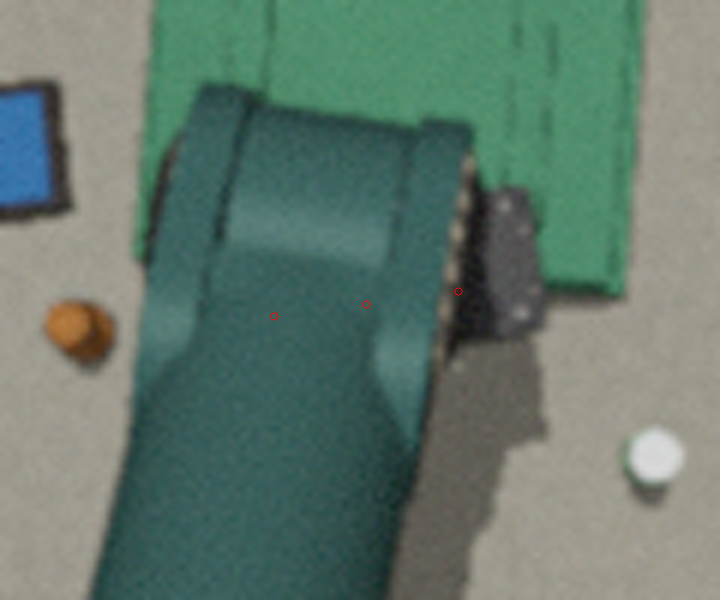

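Run:
```python
from st import *
o,M=st()
s=snapshot("scene"); g=o["position"]; c=np.array([340,222]); k=6
a=cv2.resize(s["color"][172:272,280:400,::-1],None,fx=k,fy=k,interpolation=cv2.INTER_CUBIC)
for sg in(1,-1):
    P=[g+M[:,0]*sg*u+M[:,2]*w-M[:,1]*h for u in(.047,.0595) for w in(-.008,.008) for h in (.014,.034)]
    q=((proj(s,P)-[280,172]+.5)*k).astype(int)
    for i,j in((0,1),(2,3),(4,5),(6,7),(0,2),(2,6),(6,4),(4,0)): cv2.line(a,tuple(map(int,q[i])),tuple(map(int,q[j])),(0,0,255) if sg>0 else (255,0,255),1)
from fitnut import model
for p in model(.5515,.0390,.112,.14): 
    for u in proj(s,p): cv2.circle(a,tuple(((u-[280,172]+.5)*k).astype(int).tolist()),3,(255,255,0),1)
cv2.imwrite("pics/scene2.png",a)
```

```text
t 4.67 p [552.69  38.88 138.14] xyaw -81.99 down [ 0.002 -0.    -1.   ] j [-0.69  0.41  0.71  1.85 -0.31  0.99 -1.28] F [ 0.55 -0.16  0.41] T [ 0.019  0.151 -0.043] op 0.999
```

View pics/scene2.png

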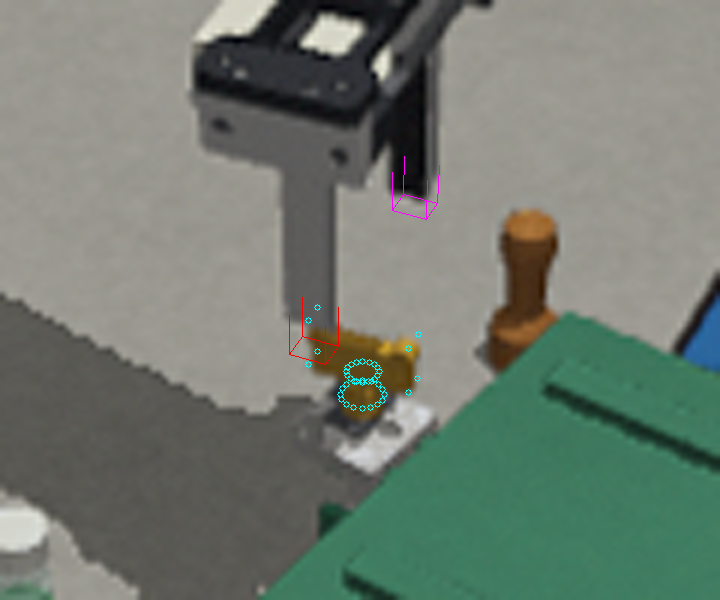

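Emit:
{"method": "move_arm", "body": {
  "motion": [
    [-0.6,0,0,0,0,0,0],
    [-0.6,0,0,0,0,0,0],
    [-0.6,0,0,0,0,0,0],
    [-0.6,0,0,0,0,0,0],
    [-0.6,0,0,0,0,0,0],
    [-0.6,0,0,0,0,0,0]
  ]
}}

```text
clock: 5.22
position: [0.5527, 0.039, 0.1383]
ee_rot: [-0.533, 0.463, -0.464, 0.534]
contact_force: [0.3, -0.3, -0.3]
opening: 0.608
```

```bash
cat > ov.py <<'E'
from st import *
from fitnut import model
def ov(name,out,nut=None,gap=None,h=0.0,k=6,c=None):
    o,M=st(); s=snapshot(name); g=o["position"]
    gap=o["opening"]*.094 if gap is None else gap
    if c is None: c=proj(s,g)[0].astype(int)
    x0,y0=c[0]-60,c[1]-50
    a=cv2.resize(s["color"][y0:y0+100,x0:x0+120,::-1],None,fx=k,fy=k,interpolation=cv2.INTER_CUBIC)
    for sg in(1,-1):
        P=[g+M[:,0]*sg*(gap/2+u)+M[:,2]*w-M[:,1]*hh for u in(0,.0125) for w in(-.008,.008) for hh in (h,h+.02)]
        q=((proj(s,P)-[x0,y0]+.5)*k).astype(int)
        for i,j in((0,1),(2,3),(4,5),(6,7),(0,2),(2,6),(6,4),(4,0)): cv2.line(a,tuple(map(int,q[i])),tuple(map(int,q[j])),(0,0,255) if sg>0 else (255,0,255),1)
    if nut is not None:
        for p in model(*nut):
            for u in proj(s,p): cv2.circle(a,tuple(((u-[x0,y0]+.5)*k).astype(int).tolist()),3,(255,255,0),1)
    cv2.imwrite("pics/"+out,a); return s
E
python3 -c "
from ov import *
ov('scene','scene3.png',(.5515,.039,.112,.14),c=(340,222))"
```

```text
t 5.22 p [552.74  39.03 138.3 ] xyaw -81.99 down [ 0.002  0.    -1.   ] j [-0.69  0.41  0.71  1.85 -0.31  0.99 -1.28] F [ 0.29 -0.31 -0.35] T [-0.068  0.125  0.029] op 0.608
```

View pics/scene3.png

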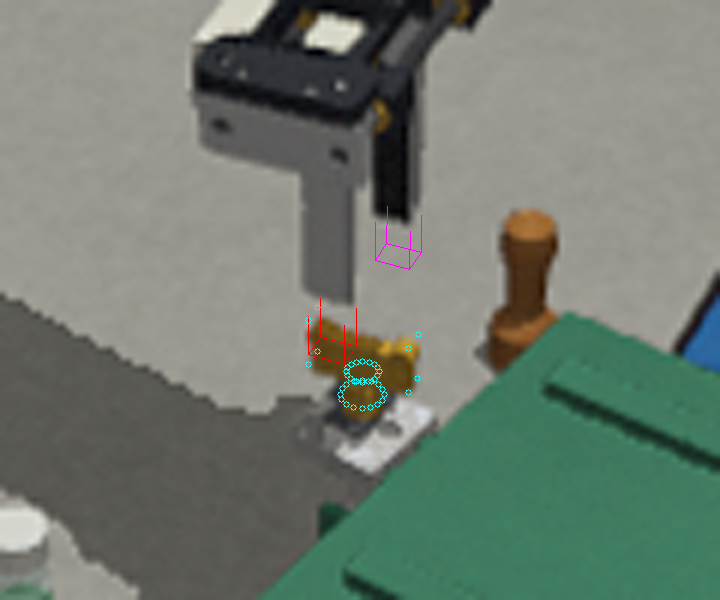

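Emit:
{"method": "move_arm", "body": {
  "motion": [
    [-1,0,0,0,0,0,0],
    [-1,0,0,0,0,0,0],
    [-1,0,0,0,0,0,0],
    [-1,0,0,0,0,0,0],
    [-1,0,0,0,0,0,0],
    [-1,0,0,0,0,0,0],
    [-1,0,0,0,0,0,0],
    [-1,0,0,0,0,0,0]
  ]
}}

```text
clock: 5.93
position: [0.5527, 0.039, 0.1383]
ee_rot: [-0.533, 0.463, -0.464, 0.534]
contact_force: [-0.7, 1.5, 0.3]
opening: 0.015
```

```bash
python3 -c "
from ov import *
ov('scene','scene4.png',(.5515,.039,.112,.14),c=(340,222))"
```

```text
t 5.93 p [552.74  39.01 138.25] xyaw -81.98 down [ 0.002  0.    -1.   ] j [-0.69  0.41  0.71  1.85 -0.31  0.99 -1.28] F [-0.7   1.47  0.34] T [-0.056  0.128 -0.003] op 0.015
```

View pics/scene4.png

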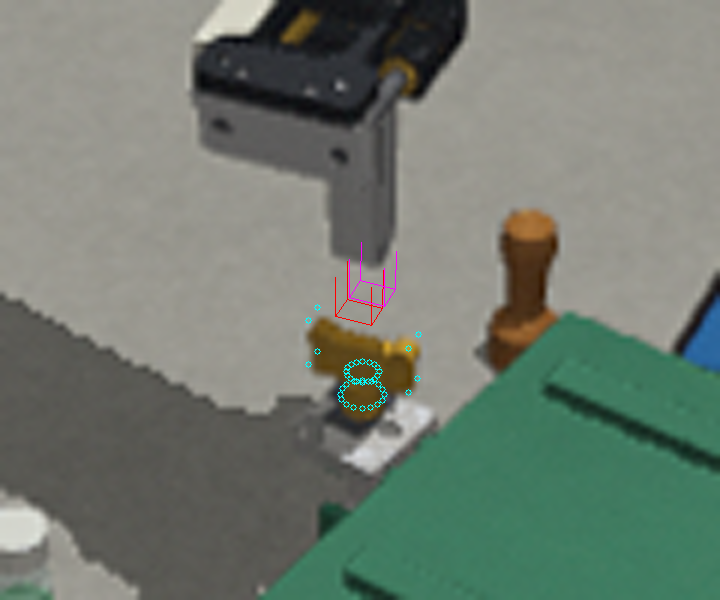

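Emit:
{"method": "move_arm", "body": {
  "motion": [
    [-1,0,0,-0.3,0,0,0],
    [-1,0,0,-0.6,0,0,0],
    [-1,0,0,-0.9,0,0,0],
    [-1,0,0,-1.1,0,0,0],
    [-1,0,0,-1.2,0,0,0]
  ]
}}

```text
clock: 6.4
position: [0.5525, 0.039, 0.1258]
ee_rot: [-0.533, 0.463, -0.464, 0.534]
contact_force: [0.4, 0.3, -0.3]
opening: 0.001
```

Emit:
{"method": "move_arm", "body": {
  "motion": [
    [-1,0,0,-0.1,0,0,0],
    [-1,0,0,-0.2,0,0,0],
    [-1,0,0,-0.3,0,0,0]
  ]
}}

```text
clock: 6.65
position: [0.5525, 0.039, 0.1227]
ee_rot: [-0.533, 0.463, -0.464, 0.534]
contact_force: [0.9, 0.5, -0.4]
opening: 0.007
```

Emit:
{"method": "move_arm", "body": {
  "motion": [
    [-1,0,0,-0.1,0,0,0],
    [-1,0,0,-0.2,0,0,0],
    [-1,0,0,-0.3,0,0,0],
    [-1,0,0,-0.4,0,0,0]
  ]
}}

```text
clock: 6.98
position: [0.5526, 0.0389, 0.1186]
ee_rot: [-0.533, 0.463, -0.464, 0.534]
contact_force: [-0.4, -0.6, -0.5]
opening: 0.011
```

```bash
python3 -c "
from ov import *
ov('scene','scene5.png',(.5515,.039,.112,.14),c=(340,222))"
```

```text
t 6.98 p [552.58  38.95 118.62] xyaw -81.99 down [ 0.002 -0.    -1.   ] j [-0.68  0.43  0.7   1.87 -0.34  0.96 -1.26] F [-0.4  -0.61 -0.5 ] T [ 0.003  0.103 -0.023] op 0.011
```

View pics/scene5.png

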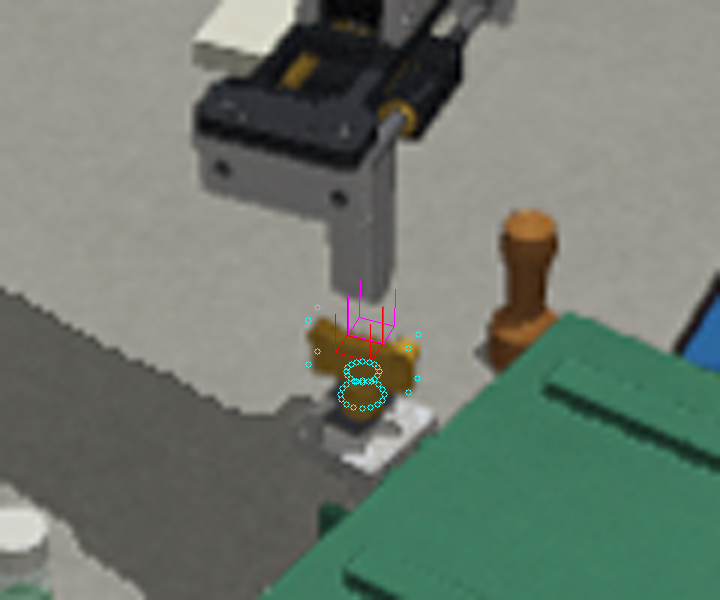

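Emit:
{"method": "move_arm", "body": {
  "motion": [
    [-1,0,0,-0.2,0,0,0],
    [-1,0,0,-0.4,0,0,0],
    [-1,0,0,-0.6,0,0,0],
    [-1,0,0,-0.8,0,0,0]
  ]
}}

```text
clock: 7.37
position: [0.5524, 0.039, 0.1102]
ee_rot: [-0.533, 0.463, -0.464, 0.534]
contact_force: [-0.3, 0.0, -1.2]
opening: 0.001
```

Emit:
{"method": "move_arm", "body": {
  "motion": [
    [-1,0,0,-0.1,0,0,0],
    [-1,0,0,-0.2,0,0,0],
    [-1,0,0,-0.3,0,0,0],
    [-1,0,0,-0.4,0,0,0]
  ]
}}

```text
clock: 7.7
position: [0.5525, 0.039, 0.1061]
ee_rot: [-0.533, 0.463, -0.464, 0.534]
contact_force: [0.5, 0.5, -0.0]
opening: 0.005
```

```bash
python3 -c "
from ov import *
ov('scene','scene6.png',(.5515,.039,.112,.14),c=(340,222))
ov('top','top6.png',(.5515,.039,.112,.14))"
```

```text
t 7.7 p [552.5   38.97 106.13] xyaw -81.99 down [ 0.002 -0.    -1.   ] j [-0.67  0.45  0.69  1.88 -0.35  0.93 -1.25] F [ 0.47  0.5  -0.03] T [-0.035  0.157  0.036] op 0.005
t 7.75 p [552.37  38.96 105.94] xyaw -81.99 down [ 0.001 -0.    -1.   ] j [-0.67  0.45  0.69  1.88 -0.35  0.93 -1.25] F [ 0.23  0.07 -0.12] T [0.026 0.104 0.007] op 0.003
```

View pics/scene6.png

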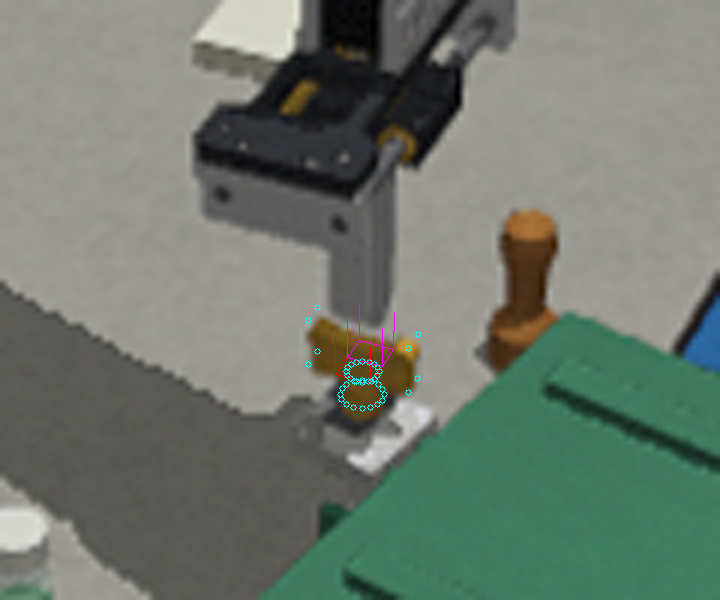

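View pics/top6.png

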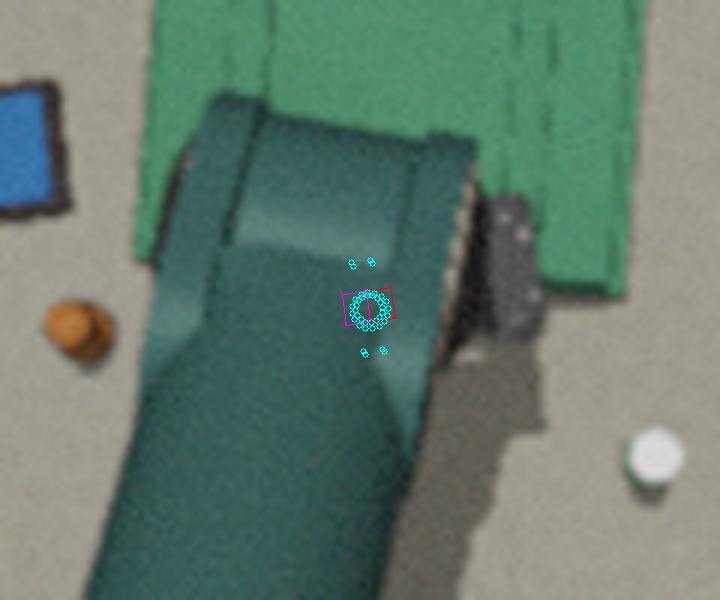

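Emit:
{"method": "move_arm", "body": {
  "motion": [
    [-1,0,0,-0.1,0,0,0],
    [-1,0,0,-0.2,0,0,0],
    [-1,0,0,-0.3,0,0,0]
  ]
}}

```text
clock: 8.05
position: [0.5524, 0.039, 0.103]
ee_rot: [-0.533, 0.463, -0.464, 0.534]
contact_force: [0.8, 0.0, 0.2]
opening: 0.001
```

Emit:
{"method": "move_arm", "body": {
  "motion": [
    [-1,0,0,-0.1,0,0,0],
    [-1,0,0,-0.2,0,0,0]
  ]
}}

```text
clock: 8.22
position: [0.5524, 0.039, 0.1009]
ee_rot: [-0.533, 0.463, -0.464, 0.534]
contact_force: [0.3, -0.1, -0.8]
opening: 0.002
```

Emit:
{"method": "move_arm", "body": {
  "motion": [
    [-1,0,0,-0.1,0,0,0],
    [-1,0,0,-0.2,0,0,0]
  ]
}}

```text
clock: 8.38
position: [0.5524, 0.0389, 0.0987]
ee_rot: [-0.533, 0.463, -0.464, 0.534]
contact_force: [-0.6, 1.6, 0.4]
opening: 0.003
```

Emit:
{"method": "move_arm", "body": {
  "motion": [
    [-1,0,0,-0.1,0,0,0],
    [-1,0,0,-0.2,0,0,0]
  ]
}}

```text
clock: 8.55
position: [0.5526, 0.039, 0.0969]
ee_rot: [-0.533, 0.463, -0.464, 0.534]
contact_force: [-1.8, 0.4, 12.7]
opening: 0.008
```

```bash
python3 -c "
from ov import *
ov('scene','scene7.png',None,c=(340,222))"
```

```text
t 8.55 p [552.63  39.01  96.91] xyaw -81.98 down [ 0.002 -0.    -1.   ] j [-0.66  0.46  0.68  1.89 -0.36  0.91 -1.24] F [-1.8   0.43 12.68] T [ 0.11   0.563 -0.027] op 0.008
```

View pics/scene7.png

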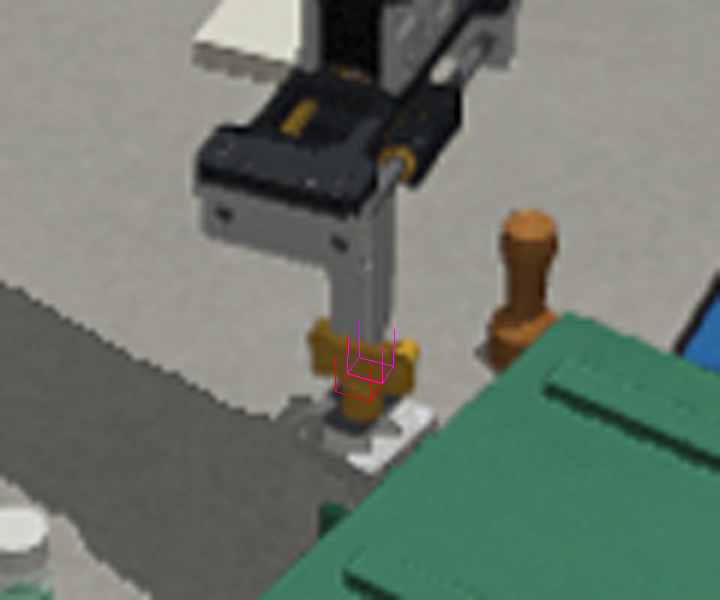

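Emit:
{"method": "move_arm", "body": {
  "motion": [
    [-0.2,0,0,0.6,0,0,0],
    [-0.2,0,0,0.6,0,0,0],
    [-0.2,0,0,0.6,0,0,0],
    [-0.2,0,0,0.6,0,0,0],
    [-0.2,0,0,0.6,0,0,0]
  ]
}}

```text
clock: 9.02
position: [0.5527, 0.039, 0.1028]
ee_rot: [-0.533, 0.463, -0.464, 0.534]
contact_force: [-0.2, 0.1, 0.4]
opening: 0.323
```

```bash
python3 -c "
from ov import *
ov('scene','scene8.png',None,c=(340,222),h=.026)"
```

```text
t 9.02 p [552.65  39.04 102.82] xyaw -81.98 down [ 0.002 -0.    -1.   ] j [-0.66  0.45  0.68  1.88 -0.35  0.93 -1.24] F [-0.15  0.12  0.39] T [-0.007  0.132 -0.043] op 0.323
```

View pics/scene8.png

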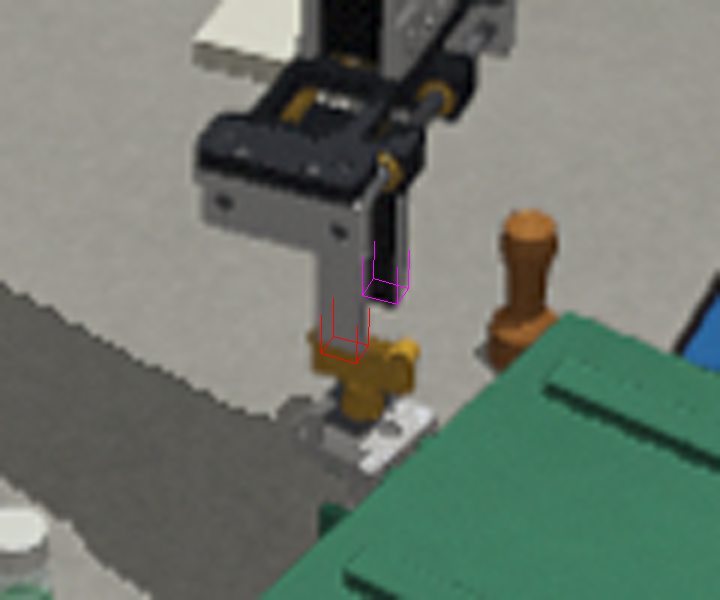

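Emit:
{"method": "move_arm", "body": {
  "motion": [
    [-0.2,0,0,-0.4,0,0,0],
    [-0.2,0,0,-0.8,0,0,0],
    [-0.2,0,0,-1.1,0,0,0],
    [-0.2,0,0,-1.4,0,0,0]
  ]
}}

```text
clock: 9.4
position: [0.5525, 0.039, 0.0883]
ee_rot: [-0.533, 0.463, -0.464, 0.534]
contact_force: [1.2, -0.9, 1.3]
opening: 0.403
```

Emit:
{"method": "move_arm", "body": {
  "motion": [
    [-0.2,0,0,-0.3,0,0,0],
    [-0.2,0,0,-0.6,0,0,0],
    [-0.2,0,0,-0.9,0,0,0],
    [-0.2,0,0,-1.1,0,0,0],
    [-0.2,0,0,-1.1,0,0,0]
  ]
}}

```text
clock: 9.82
position: [0.5523, 0.039, 0.0768]
ee_rot: [-0.534, 0.463, -0.464, 0.534]
contact_force: [0.5, 0.2, 0.6]
opening: 0.399
```

```bash
python3 -c "
from ov import *
ov('scene','scene9.png',None,c=(340,222),h=.026)"
```

```text
t 9.82 p [552.25  38.96  76.8 ] xyaw -81.98 down [ 0.001 -0.    -1.   ] j [-0.64  0.49  0.66  1.9  -0.39  0.88 -1.22] F [0.53 0.16 0.6 ] T [ 0.011  0.194 -0.027] op 0.399
```

View pics/scene9.png

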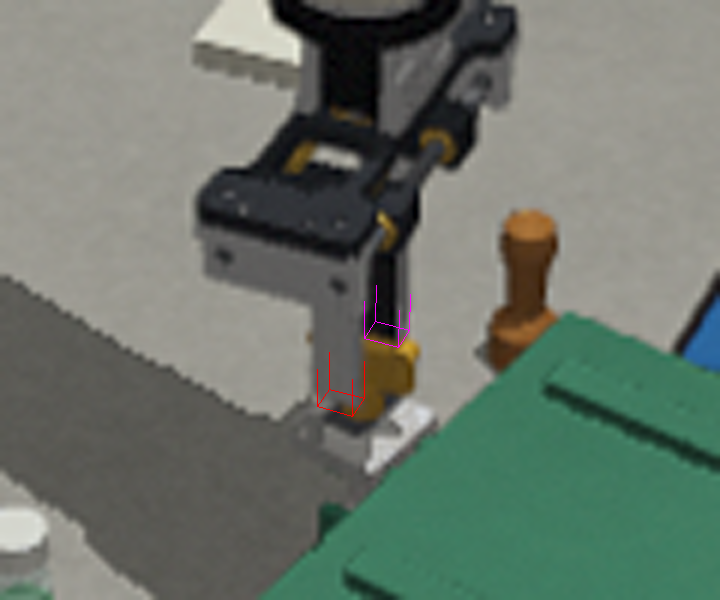

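Emit:
{"method": "move_arm", "body": {
  "motion": [
    [-0.7,0,0,0,0,0,0],
    [-0.7,0,0,0,0,0,0],
    [-0.7,0,0,0,0,0,0],
    [-0.7,0,0,0,0,0,0]
  ]
}}

```text
clock: 10.2
position: [0.5524, 0.0389, 0.0772]
ee_rot: [-0.533, 0.463, -0.464, 0.534]
contact_force: [-0.0, -0.0, 0.6]
opening: 0.168
```

Emit:
{"method": "move_arm", "body": {
  "motion": [
    [-0.8,0,0,0,0,0,0],
    [-0.8,0,0,0,0,0,0]
  ]
}}

```text
clock: 10.37
position: [0.5526, 0.0381, 0.0773]
ee_rot: [-0.533, 0.463, -0.465, 0.534]
contact_force: [0.6, -4.4, -1.5]
opening: 0.103
```

Emit:
{"method": "move_arm", "body": {
  "motion": [
    [-1,0,-0.03,0,0,0,0],
    [-1,0,-0.06,0,0,0,0],
    [-1,0,-0.06,0,0,0,0],
    [-1,0,-0.06,0,0,0,0]
  ]
}}

```text
clock: 10.7
position: [0.5526, 0.0376, 0.0773]
ee_rot: [-0.533, 0.463, -0.465, 0.534]
contact_force: [1.4, -0.7, -1.1]
opening: 0.104
```

```bash
python3 -c "
from st import *
st()"
```

```text
t 10.7 p [552.63  37.58  77.28] xyaw -82.01 down [ 0.002 -0.001 -1.   ] j [-0.64  0.49  0.66  1.9  -0.38  0.88 -1.22] F [ 1.36 -0.75 -1.09] T [ 0.049 -0.011  0.112] op 0.104
```

Emit:
{"method": "move_arm", "body": {
  "motion": [
    [-1,0,0,0.013,0,0,4],
    [-1,0,0,0.027,0,0,8],
    [-1,0,0,0.04,0,0,12],
    [-1,0,0,0.053,0,0,16],
    [-1,0,0,0.067,0,0,20],
    [-1,0,0,0.067,0,0,20]
  ]
}}

```text
clock: 11.2
position: [0.5527, 0.0372, 0.078]
ee_rot: [-0.606, 0.362, -0.364, 0.607]
contact_force: [1.4, -2.8, -1.7]
opening: 0.102
```

```bash
python3 -c "
from st import *
st()"
```

```text
t 11.2 p [552.68  37.2   78.03] xyaw -61.82 down [ 0.002 -0.001 -1.   ] j [-0.58  0.47  0.58  1.9  -0.33  0.87 -0.92] F [ 1.41 -2.78 -1.73] T [-0.602 -0.197  0.04 ] op 0.102
```

Emit:
{"method": "move_arm", "body": {
  "motion": [
    [-1,0.01,-0.03,0.01,0,0,4],
    [-1,0.01,-0.03,0.02,0,0,8],
    [-1,0.01,-0.03,0.03,0,0,12],
    [-1,0.01,-0.03,0.045,0,0,16],
    [-1,0.01,-0.03,0.06,0,0,20],
    [-1,0.01,-0.03,0.075,0,0,25],
    [-1,0.01,-0.03,0.075,0,0,25]
  ]
}}

```text
clock: 11.78
position: [0.5529, 0.0366, 0.0788]
ee_rot: [-0.671, 0.222, -0.224, 0.672]
contact_force: [1.5, -1.6, -1.5]
opening: 0.104
```

```bash
python3 -c "
from st import *
st()"
```

```text
t 11.78 p [552.89  36.62  78.84] xyaw -36.73 down [ 0.003  0.    -1.   ] j [-0.5   0.45  0.47  1.9  -0.26  0.86 -0.53] F [ 1.52 -1.62 -1.55] T [-0.591 -0.285  0.058] op 0.104
```

Emit:
{"method": "move_arm", "body": {
  "motion": [
    [-1,0.01,-0.02,0.01,0,0,4],
    [-1,0.01,-0.02,0.02,0,0,8],
    [-1,0.01,-0.02,0.03,0,0,11],
    [-1,0.01,-0.02,0.03,0,0,11]
  ]
}}

```text
clock: 12.12
position: [0.5531, 0.0363, 0.0792]
ee_rot: [-0.689, 0.157, -0.159, 0.69]
contact_force: [1.5, -1.4, -1.4]
opening: 0.103
```

```bash
python3 -c "
from st import *
st()"
```

```text
t 12.12 p [553.12  36.34  79.19] xyaw -25.84 down [ 0.003  0.001 -1.   ] j [-0.46  0.44  0.43  1.89 -0.24  0.86 -0.36] F [ 1.45 -1.36 -1.38] T [-0.428 -0.396  0.01 ] op 0.103
```

Emit:
{"method": "move_arm", "body": {
  "motion": [
    [-1,-0.06,0.005,0,0,-0.5,0],
    [-1,-0.12,0.01,0,0,-1,0],
    [-1,-0.18,0.015,0,0,-1.5,0],
    [-1,-0.24,0.02,0,0,-2,0],
    [-1,-0.3,0.02,0,0,-2.5,0]
  ]
}}

```text
clock: 12.53
position: [0.5524, 0.0364, 0.0797]
ee_rot: [-0.684, 0.142, -0.177, 0.693]
contact_force: [19.0, -2.6, -14.0]
opening: 0.107
```

```bash
python3 -c "
from st import *
st()"
```

```text
t 12.53 p [552.38  36.36  79.73] xyaw -26.1 down [ 0.052  0.001 -0.999] j [-0.48  0.41  0.44  1.94 -0.23  0.79 -0.37] F [ 18.99  -2.65 -14.02] T [-0.702 -4.379  0.015] op 0.107
```

Emit:
{"method": "move_arm", "body": {
  "motion": [
    [-1,0.15,0,0,0,1.5,0],
    [-1,0.3,-0.02,0,0,2.5,0],
    [-1,0.3,-0.02,0,0,2.5,0]
  ]
}}

```text
clock: 12.78
position: [0.5546, 0.0362, 0.0792]
ee_rot: [-0.688, 0.158, -0.162, 0.689]
contact_force: [-5.0, 0.0, -0.6]
opening: 0.103
```

```bash
python3 -c "
from ov import *
ov('scene','scene10.png',None,c=(340,222),h=.026)"
```

```text
t 12.78 p [554.62  36.25  79.17] xyaw -26.19 down [ 0.005  0.    -1.   ] j [-0.47  0.44  0.43  1.89 -0.24  0.85 -0.37] F [-5.04  0.   -0.58] T [-0.142  1.692  0.047] op 0.103
```

View pics/scene10.png

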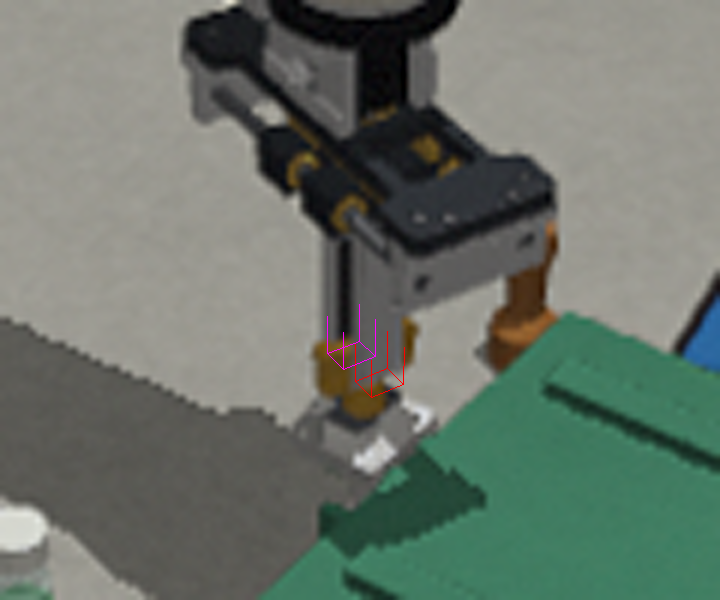

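Emit:
{"method": "move_arm", "body": {
  "motion": [
    [-1,-0.06,0,0,0,0,0],
    [-1,-0.12,0.01,0,0,0,0]
  ]
}}

```text
clock: 13.0
position: [0.5536, 0.0363, 0.0793]
ee_rot: [-0.688, 0.158, -0.163, 0.689]
contact_force: [-0.0, -2.3, -2.4]
opening: 0.104
```

Emit:
{"method": "move_arm", "body": {
  "motion": [
    [-1,-0.05,0,0,0,0,0],
    [-1,-0.05,0,0,0,0,0]
  ]
}}

```text
clock: 13.17
position: [0.5533, 0.0363, 0.0794]
ee_rot: [-0.688, 0.158, -0.163, 0.689]
contact_force: [1.2, -0.7, -4.5]
opening: 0.105
```

Emit:
{"method": "move_arm", "body": {
  "motion": [
    [-1,-0.05,0,0,0,0,0],
    [-1,-0.05,0,0,0,0,0]
  ]
}}

```text
clock: 13.33
position: [0.5532, 0.0363, 0.0795]
ee_rot: [-0.688, 0.157, -0.164, 0.69]
contact_force: [4.4, -1.2, -7.3]
opening: 0.107
```

Emit:
{"method": "move_arm", "body": {
  "motion": [
    [-0.64,0,0,0,0,0,0],
    [-0.64,0,0,0,0,0,0],
    [-0.64,0,0,0,0,0,0]
  ]
}}

```text
clock: 13.58
position: [0.5532, 0.0364, 0.0796]
ee_rot: [-0.688, 0.157, -0.164, 0.69]
contact_force: [-0.4, -0.6, 0.4]
opening: 0.175
```

```bash
python3 -c "
from st import *
st()"
```

```text
t 13.58 p [553.2   36.44  79.63] xyaw -26.24 down [ 0.01   0.001 -1.   ] j [-0.47  0.43  0.43  1.9  -0.24  0.85 -0.37] F [-0.41 -0.57  0.39] T [-0.086  0.064 -0.029] op 0.175
```

Emit:
{"method": "move_arm", "body": {
  "motion": [
    [-0.64,-0.1,0.01,0,0,0.5,0],
    [-0.64,-0.2,0.015,0,0,0.5,0],
    [-0.64,-0.3,0.02,0,0,0.5,0]
  ]
}}

```text
clock: 13.83
position: [0.5502, 0.0367, 0.0796]
ee_rot: [-0.688, 0.16, -0.161, 0.689]
contact_force: [0.4, 0.4, 0.0]
opening: 0.176
```

Emit:
{"method": "move_arm", "body": {
  "motion": [
    [-0.64,-0.05,0,0,0,0,0],
    [-0.64,-0.1,0.01,0,0,0,0]
  ]
}}

```text
clock: 14.0
position: [0.5493, 0.0367, 0.0797]
ee_rot: [-0.688, 0.16, -0.161, 0.689]
contact_force: [3.5, -0.9, -1.5]
opening: 0.179
```

Emit:
{"method": "move_arm", "body": {
  "motion": [
    [-0.64,-0.05,0,0,0,0,0],
    [-0.64,-0.1,0.01,0,0,0,0]
  ]
}}

```text
clock: 14.17
position: [0.5489, 0.0367, 0.0799]
ee_rot: [-0.688, 0.16, -0.161, 0.689]
contact_force: [7.2, -1.4, -3.9]
opening: 0.177
```

Emit:
{"method": "move_arm", "body": {
  "motion": [
    [-0.64,0.2,-0.02,-0.02,0,0,0],
    [-0.64,0.4,-0.03,-0.04,0,0,0],
    [-1,0.43,-0.04,-0.04,0,0,0],
    [-1,0.43,-0.04,-0.04,0,0,0],
    [-1,0.43,-0.04,-0.04,0,0,0]
  ]
}}

```text
clock: 14.58
position: [0.5532, 0.0363, 0.0794]
ee_rot: [-0.688, 0.16, -0.161, 0.689]
contact_force: [1.1, -0.1, -1.3]
opening: 0.103
```

```bash
python3 -c "
from st import *
st()"
```

```text
t 14.58 p [553.2   36.29  79.42] xyaw -26.25 down [ 0.003  0.    -1.   ] j [-0.47  0.44  0.43  1.89 -0.24  0.86 -0.37] F [ 1.09 -0.14 -1.3 ] T [-0.2   -0.261  0.01 ] op 0.103
```

Emit:
{"method": "move_arm", "body": {
  "motion": [
    [-1,0,0,0.01,0,0,4],
    [-1,0,0,0.02,0,0,8],
    [-1,0,0,0.03,0,0,12],
    [-1,0,0,0.045,0,0,16],
    [-1,0,0,0.06,0,0,20],
    [-1,0,0,0.06,0,0,20]
  ]
}}

```text
clock: 15.08
position: [0.5536, 0.0361, 0.0802]
ee_rot: [-0.706, 0.036, -0.038, 0.707]
contact_force: [4.4, -0.7, -1.4]
opening: 0.108
```

```bash
python3 -c "
from st import *
st()"
```

```text
t 15.08 p [553.63  36.14  80.17] xyaw -6.05 down [ 0.003  0.001 -1.   ] j [-0.4   0.43  0.35  1.89 -0.19  0.85 -0.06] F [ 4.41 -0.67 -1.37] T [-0.258 -0.972  0.052] op 0.108
```

Emit:
{"method": "move_arm", "body": {
  "motion": [
    [-1,0.03,0,0.01,0,0,4],
    [-1,0.03,0,0.02,0,0,8],
    [-1,0.03,0,0.03,0,0,12],
    [-1,0.03,0,0.045,0,0,16],
    [-1,0.03,0,0.05,0,0,18],
    [-1,0.03,0,0.05,0,0,18]
  ]
}}

```text
clock: 15.58
position: [0.5541, 0.0362, 0.0807]
ee_rot: [-0.703, -0.075, 0.072, 0.704]
contact_force: [2.6, 0.1, -1.4]
opening: 0.102
```

```bash
python3 -c "
from st import *
st()"
```

```text
t 15.58 p [554.07  36.16  80.72] xyaw 11.91 down [ 0.003  0.002 -1.   ] j [-0.35  0.42  0.28  1.89 -0.15  0.85  0.22] F [ 2.63  0.06 -1.44] T [-0.052 -0.668  0.009] op 0.102
```

Emit:
{"method": "move_arm", "body": {
  "motion": [
    [-1,-0.03,0,0,0,-0.2,0],
    [-1,-0.06,0.005,0,0,-0.4,0]
  ]
}}

```text
clock: 15.75
position: [0.5537, 0.0362, 0.0808]
ee_rot: [-0.703, -0.076, 0.069, 0.704]
contact_force: [4.1, -1.4, -0.7]
opening: 0.107
```

```bash
python3 -c "
from st import *
st()"
```

```text
t 15.75 p [553.68  36.22  80.78] xyaw 11.76 down [ 0.011  0.002 -1.   ] j [-0.35  0.41  0.28  1.9  -0.15  0.84  0.22] F [ 4.14 -1.35 -0.72] T [-0.143 -0.925 -0.008] op 0.107
```

Emit:
{"method": "move_arm", "body": {
  "motion": [
    [-1,-0.03,0,0,0,-0.2,0],
    [-1,-0.06,0.005,0,0,-0.4,0]
  ]
}}

```text
clock: 15.92
position: [0.5533, 0.0363, 0.0809]
ee_rot: [-0.703, -0.079, 0.065, 0.704]
contact_force: [5.0, -0.4, -1.4]
opening: 0.102
```

```bash
python3 -c "
from st import *
st()"
```

```text
t 15.92 p [553.32  36.27  80.89] xyaw 11.69 down [ 0.019  0.002 -1.   ] j [-0.35  0.41  0.28  1.9  -0.15  0.83  0.22] F [ 4.96 -0.38 -1.35] T [-0.267 -1.206  0.066] op 0.102
```

Emit:
{"method": "move_arm", "body": {
  "motion": [
    [-1,-0.03,0,0,0,-0.2,0],
    [-1,-0.05,0.005,0,0,-0.4,0]
  ]
}}

```text
clock: 16.08
position: [0.553, 0.0363, 0.081]
ee_rot: [0.704, 0.081, -0.062, -0.703]
contact_force: [5.0, -0.8, -1.3]
opening: 0.107
```

```bash
python3 -c "
from st import *
st()"
```

```text
t 16.08 p [552.99  36.3   81.  ] xyaw 11.67 down [ 0.027  0.002 -1.   ] j [-0.35  0.4   0.28  1.91 -0.15  0.82  0.21] F [ 5.01 -0.82 -1.34] T [-0.274 -1.323 -0.026] op 0.107
```

Emit:
{"method": "move_arm", "body": {
  "motion": [
    [-1,-0.04,0.003,0,0,-0.3,0],
    [-1,-0.08,0.006,0,0,-0.6,0],
    [-1,-0.12,0.01,0,0,-0.9,0]
  ]
}}

```text
clock: 16.33
position: [0.5523, 0.0364, 0.0812]
ee_rot: [0.704, 0.087, -0.056, -0.702]
contact_force: [7.7, -0.6, -1.3]
opening: 0.103
```

```bash
python3 -c "
from st import *
st()"
```

```text
t 16.33 p [552.28  36.36  81.19] xyaw 11.65 down [ 0.044  0.002 -0.999] j [-0.36  0.39  0.28  1.93 -0.15  0.8   0.21] F [ 7.7  -0.56 -1.32] T [-0.325 -1.746  0.011] op 0.103
```

Emit:
{"method": "move_arm", "body": {
  "motion": [
    [-1,0.06,-0.005,0,0,0.8,0],
    [-1,0.12,-0.01,-0.02,0,1.6,0],
    [-1,0.18,-0.015,-0.04,0,2.3,0],
    [-1,0.18,-0.015,-0.04,0,2.3,0]
  ]
}}

```text
clock: 16.67
position: [0.5542, 0.0362, 0.0806]
ee_rot: [-0.703, -0.072, 0.071, 0.704]
contact_force: [-0.1, 0.3, 0.1]
opening: 0.105
```

```bash
python3 -c "
from st import *
st()"
```

```text
t 16.67 p [554.23  36.17  80.56] xyaw 11.63 down [ 0.002  0.002 -1.   ] j [-0.35  0.42  0.28  1.89 -0.15  0.85  0.22] F [-0.14  0.35  0.07] T [-0.098  0.078  0.024] op 0.105
```

Emit:
{"method": "move_arm", "body": {
  "motion": [
    [-1,0,0,0.013,0,0,4],
    [-1,0,0,0.026,0,0,8],
    [-1,0,0,0.04,0,0,12],
    [-1,0,0,0.05,0,0,15],
    [-1,0,0,0.05,0,0,15]
  ]
}}

```text
clock: 17.08
position: [0.5546, 0.0363, 0.0811]
ee_rot: [-0.687, -0.165, 0.163, 0.689]
contact_force: [1.3, 1.2, 1.4]
opening: 0.107
```

```bash
python3 -c "
from st import *
st()"
```

```text
t 17.08 p [554.57  36.26  81.14] xyaw 26.78 down [ 0.002  0.003 -1.   ] j [-0.3   0.42  0.22  1.88 -0.12  0.85  0.45] F [1.28 1.23 1.44] T [ 0.13  -0.602 -0.036] op 0.107
```

Emit:
{"method": "move_arm", "body": {
  "motion": [
    [-1,-0.04,0.003,0,0,-0.3,0],
    [-1,-0.08,0.006,0,0,-0.5,0],
    [-1,-0.08,0.006,0,0,-0.5,0]
  ]
}}

```text
clock: 17.33
position: [0.5538, 0.0364, 0.0812]
ee_rot: [-0.688, -0.167, 0.159, 0.688]
contact_force: [2.4, 0.5, -0.4]
opening: 0.105
```

```bash
python3 -c "
from st import *
st()"
```

```text
t 17.33 p [553.81  36.36  81.18] xyaw 26.7 down [ 0.011  0.003 -1.   ] j [-0.3   0.41  0.22  1.89 -0.12  0.84  0.45] F [ 2.45  0.52 -0.4 ] T [-0.024 -0.697  0.002] op 0.105
```

Emit:
{"method": "move_arm", "body": {
  "motion": [
    [-1,-0.05,0.003,0,0,-0.4,0],
    [-1,-0.1,0.006,0,0,-0.8,0],
    [-1,-0.1,0.006,0,0,-0.8,0]
  ]
}}

```text
clock: 17.58
position: [0.5528, 0.0364, 0.0813]
ee_rot: [0.689, 0.172, -0.154, -0.687]
contact_force: [4.2, 0.3, -2.0]
opening: 0.103
```

```bash
python3 -c "
from st import *
st()"
```

```text
t 17.58 p [552.82  36.42  81.28] xyaw 26.69 down [ 0.026  0.003 -1.   ] j [-0.31  0.4   0.23  1.91 -0.12  0.82  0.45] F [ 4.24  0.28 -1.96] T [-0.067 -1.1    0.062] op 0.103
```

Emit:
{"method": "move_arm", "body": {
  "motion": [
    [-1,-0.05,0.003,0,0,-0.4,0],
    [-1,-0.1,0.006,0,0,-0.8,0],
    [-1,-0.1,0.006,0,0,-0.8,0]
  ]
}}

```text
clock: 17.83
position: [0.5519, 0.0365, 0.0814]
ee_rot: [0.69, 0.178, -0.149, -0.685]
contact_force: [5.8, -0.3, -2.7]
opening: 0.105
```

```bash
python3 -c "
from ov import *
ov('scene','scene11.png',None,c=(340,222),h=.026)"
```

```text
t 17.83 p [551.94  36.48  81.42] xyaw 26.7 down [ 0.042  0.003 -0.999] j [-0.31  0.39  0.23  1.93 -0.12  0.8   0.45] F [ 5.78 -0.28 -2.72] T [-0.111 -1.47   0.041] op 0.105
```

View pics/scene11.png

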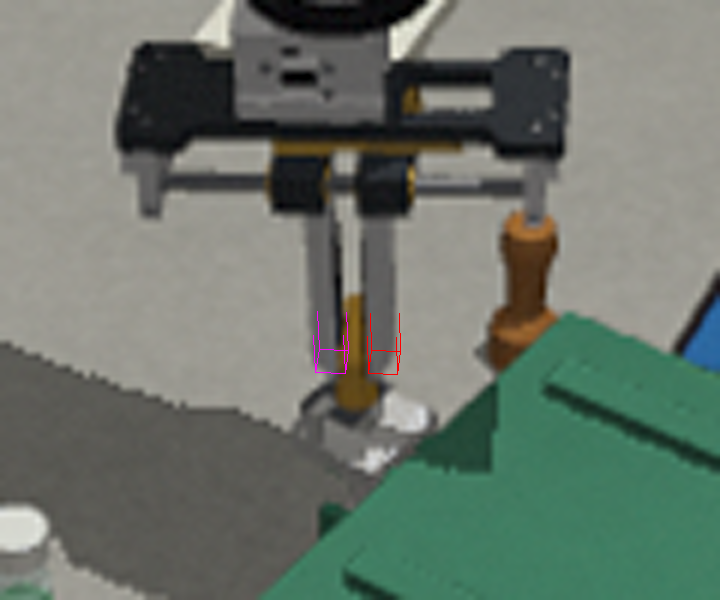

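Emit:
{"method": "move_arm", "body": {
  "motion": [
    [-0.6,0,0,0,0,0,0],
    [-0.6,0,0,0,0,0,0],
    [-0.6,0,0,0,0,0,0]
  ]
}}

```text
clock: 18.13
position: [0.5514, 0.0364, 0.0812]
ee_rot: [0.69, 0.177, -0.149, -0.686]
contact_force: [-0.1, -0.9, -0.2]
opening: 0.201
```

```bash
python3 -c "
from ov import *
ov('scene','scene12.png',None,c=(340,222),h=.026)"
```

```text
t 18.13 p [551.37  36.44  81.21] xyaw 26.7 down [ 0.04   0.003 -0.999] j [-0.31  0.39  0.23  1.93 -0.12  0.8   0.45] F [-0.12 -0.86 -0.22] T [-0.069  0.074  0.064] op 0.201
```

View pics/scene12.png

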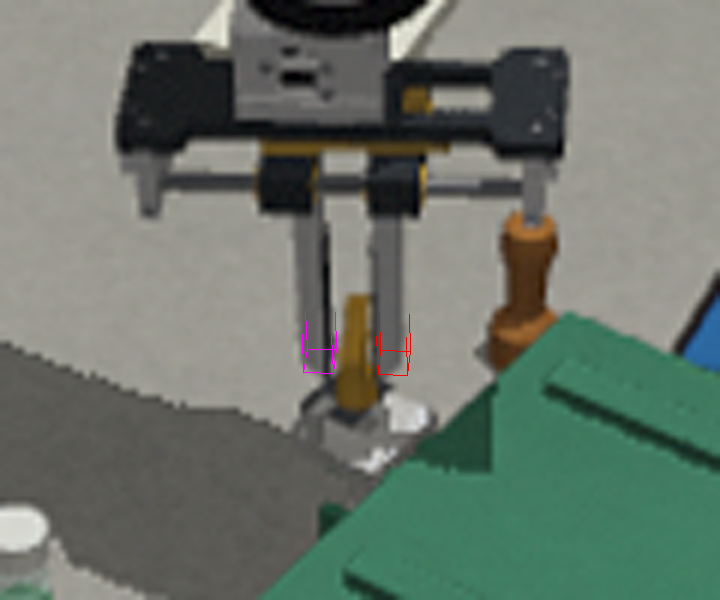

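Emit:
{"method": "move_arm", "body": {
  "motion": [
    [-0.6,-0.07,0.005,0,0,0,0],
    [-0.6,-0.14,0.01,0,0,0,0],
    [-0.6,-0.2,0.015,0,0,0,0]
  ]
}}

```text
clock: 18.43
position: [0.5493, 0.0366, 0.0812]
ee_rot: [0.69, 0.177, -0.149, -0.686]
contact_force: [0.1, -0.4, 0.1]
opening: 0.199
```

Emit:
{"method": "move_arm", "body": {
  "motion": [
    [-0.6,-0.05,0,0,0,0,0],
    [-0.6,-0.1,0.005,0,0,0,0]
  ]
}}

```text
clock: 18.6
position: [0.5481, 0.0366, 0.0811]
ee_rot: [0.69, 0.177, -0.149, -0.686]
contact_force: [0.4, -0.7, 0.0]
opening: 0.202
```

Emit:
{"method": "move_arm", "body": {
  "motion": [
    [-0.6,-0.05,0,0,0,0,0],
    [-0.6,-0.1,0.005,0,0,0,0]
  ]
}}

```text
clock: 18.77
position: [0.5471, 0.0367, 0.0811]
ee_rot: [0.69, 0.177, -0.149, -0.686]
contact_force: [1.0, -0.4, -0.3]
opening: 0.196
```

Emit:
{"method": "move_arm", "body": {
  "motion": [
    [-0.6,-0.05,0,0,0,0,0]
  ]
}}

```text
clock: 18.85
position: [0.5469, 0.0367, 0.0813]
ee_rot: [0.69, 0.177, -0.149, -0.686]
contact_force: [2.9, 0.0, -1.8]
opening: 0.201
```

Emit:
{"method": "move_arm", "body": {
  "motion": [
    [-0.6,-0.05,0,0,0,0,0],
    [-0.6,-0.1,0.005,0,0,0,0]
  ]
}}

```text
clock: 19.02
position: [0.5464, 0.0368, 0.0814]
ee_rot: [0.69, 0.178, -0.149, -0.685]
contact_force: [4.5, 0.8, -1.8]
opening: 0.195
```

Emit:
{"method": "move_arm", "body": {
  "motion": [
    [-0.6,-0.05,0,0,0,0,0],
    [-0.6,-0.1,0.005,0,0,0,0]
  ]
}}

```text
clock: 19.18
position: [0.5457, 0.0369, 0.0815]
ee_rot: [0.69, 0.178, -0.148, -0.685]
contact_force: [5.5, 0.8, -2.4]
opening: 0.203
```

Emit:
{"method": "move_arm", "body": {
  "motion": [
    [-0.6,-0.05,0,0,0,0,0],
    [-0.6,-0.08,0.005,0,0,0,0],
    [-0.6,-0.08,0.005,0,0,0,0]
  ]
}}

```text
clock: 19.43
position: [0.5447, 0.0371, 0.0815]
ee_rot: [0.69, 0.178, -0.148, -0.685]
contact_force: [2.4, 0.7, 1.3]
opening: 0.201
```

```bash
python3 -c "
from ov import *
ov('scene','scene13.png',None,c=(340,222),h=.026)"
```

```text
t 19.43 p [544.66  37.09  81.54] xyaw 26.7 down [ 0.042  0.003 -0.999] j [-0.31  0.38  0.23  1.94 -0.11  0.79  0.44] F [2.36 0.74 1.29] T [ 0.188 -0.303 -0.003] op 0.201
```

View pics/scene13.png

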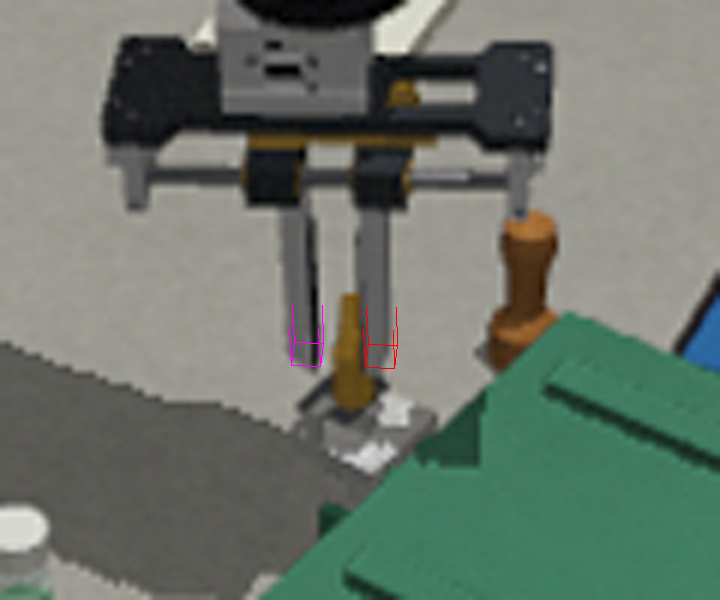

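Emit:
{"method": "move_arm", "body": {
  "motion": [
    [-0.6,-0.05,0.003,0,0,0,0],
    [-0.6,-0.1,0.007,0,0,0,0],
    [-0.6,-0.1,0.007,0,0,0,0]
  ]
}}

```text
clock: 19.73
position: [0.5435, 0.0371, 0.0815]
ee_rot: [0.69, 0.178, -0.149, -0.685]
contact_force: [0.9, 1.4, 1.2]
opening: 0.201
```

Emit:
{"method": "move_arm", "body": {
  "motion": [
    [-0.6,-0.05,0.003,0,0,0,0],
    [-0.6,-0.1,0.007,0,0,0,0],
    [-0.6,-0.1,0.007,0,0,0,0]
  ]
}}

```text
clock: 19.98
position: [0.5423, 0.0372, 0.0815]
ee_rot: [0.69, 0.178, -0.149, -0.686]
contact_force: [1.5, 0.3, 1.1]
opening: 0.204
```

Emit:
{"method": "move_arm", "body": {
  "motion": [
    [-0.6,-0.05,0.003,0,0,0,0],
    [-0.6,-0.08,0.007,0,0,0,0],
    [-0.6,-0.08,0.007,0,0,0,0]
  ]
}}

```text
clock: 20.23
position: [0.5414, 0.0373, 0.0815]
ee_rot: [0.69, 0.178, -0.149, -0.686]
contact_force: [0.7, 1.3, -0.3]
opening: 0.204
```

Emit:
{"method": "move_arm", "body": {
  "motion": [
    [-0.6,-0.05,0.003,0,0,0,0],
    [-0.6,-0.1,0.007,0,0,0,0],
    [-0.6,-0.1,0.007,0,0,0,0]
  ]
}}

```text
clock: 20.48
position: [0.5403, 0.0374, 0.0815]
ee_rot: [0.69, 0.178, -0.149, -0.686]
contact_force: [1.5, 0.6, -1.5]
opening: 0.204
```

Emit:
{"method": "move_arm", "body": {
  "motion": [
    [-0.6,-0.05,0.003,0,0,0,0],
    [-0.6,-0.08,0.007,0,0,0,0],
    [-0.6,-0.08,0.007,0,0,0,0]
  ]
}}

```text
clock: 20.73
position: [0.5394, 0.0374, 0.0814]
ee_rot: [0.69, 0.178, -0.149, -0.686]
contact_force: [2.0, 0.7, 0.1]
opening: 0.199
```

Emit:
{"method": "move_arm", "body": {
  "motion": [
    [-0.6,-0.05,0.003,0,0,0,0],
    [-0.6,-0.08,0.007,0,0,0,0],
    [-0.6,-0.08,0.007,0,0,0,0]
  ]
}}

```text
clock: 20.98
position: [0.5385, 0.0375, 0.0814]
ee_rot: [0.69, 0.178, -0.149, -0.686]
contact_force: [0.6, 0.9, -0.6]
opening: 0.198
```

Emit:
{"method": "move_arm", "body": {
  "motion": [
    [-0.6,-0.05,0.003,0,0,0,0],
    [-0.6,-0.08,0.007,0,0,0,0],
    [-0.6,-0.08,0.007,0,0,0,0]
  ]
}}

```text
clock: 21.23
position: [0.5376, 0.0376, 0.0814]
ee_rot: [0.69, 0.178, -0.149, -0.686]
contact_force: [1.7, 0.7, 0.0]
opening: 0.2
```

```bash
python3 -c "
from ov import *
ov('scene','scene14.png',None,c=(340,222),h=.026)"
```

```text
t 21.23 p [537.65  37.55  81.41] xyaw 26.7 down [ 0.041  0.003 -0.999] j [-0.32  0.37  0.23  1.96 -0.11  0.79  0.44] F [1.7  0.68 0.04] T [ 0.102 -0.255  0.021] op 0.2
```

View pics/scene14.png

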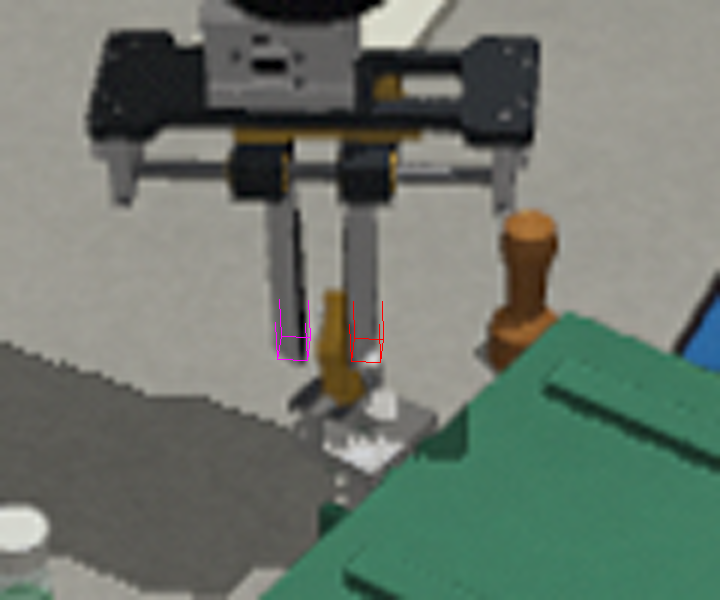

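Emit:
{"method": "move_arm", "body": {
  "motion": [
    [-0.6,0.1,0,0.1,0,0,0],
    [-0.6,0.12,0,1,0,0,0],
    [-0.6,0.15,0,2.5,0,0,0],
    [-0.6,0.2,0,4,0,0,0],
    [-1,0.5,0,4,0,2.3,0],
    [-1,2.5,-0.2,4,0,2.3,0],
    [-1,2.5,-0.2,4,0,2.3,0]
  ]
}}

```text
clock: 21.87
position: [0.5652, 0.0352, 0.1225]
ee_rot: [-0.687, -0.164, 0.162, 0.689]
contact_force: [-0.4, -0.7, -1.1]
opening: 0.025
```

Emit:
{"method": "move_arm", "body": {
  "motion": [
    [-1,0,0,0,0,0,7],
    [-1,0,0,0,0,0,14],
    [-1,0,0,0,0,0,21],
    [-1,0,0,0,0,0,28],
    [-1,0,0,0,0,0,35],
    [-1,0,0,0,0,0,42],
    [-1,0,0,0,0,0,49],
    [-1,0,0,0,0,0,56],
    [-1,0,0,0,0,0,59],
    [-1,0,0,0,0,0,59]
  ]
}}

```text
clock: 22.7
position: [0.5651, 0.035, 0.123]
ee_rot: [-0.517, -0.482, 0.481, 0.519]
contact_force: [0.3, -0.8, 0.2]
opening: 0.008
```

```bash
python3 -c "
from ov import *
ov('scene','scene15.png',None,c=(340,222),h=.026)"
```

```text
t 22.7 p [565.06  34.97 122.97] xyaw 85.81 down [-0.001  0.004 -1.   ] j [-0.14  0.37  0.03  1.82 -0.02  0.95  1.4 ] F [ 0.25 -0.83  0.22] T [-0.013 -0.009 -0.023] op 0.008
```

View pics/scene15.png

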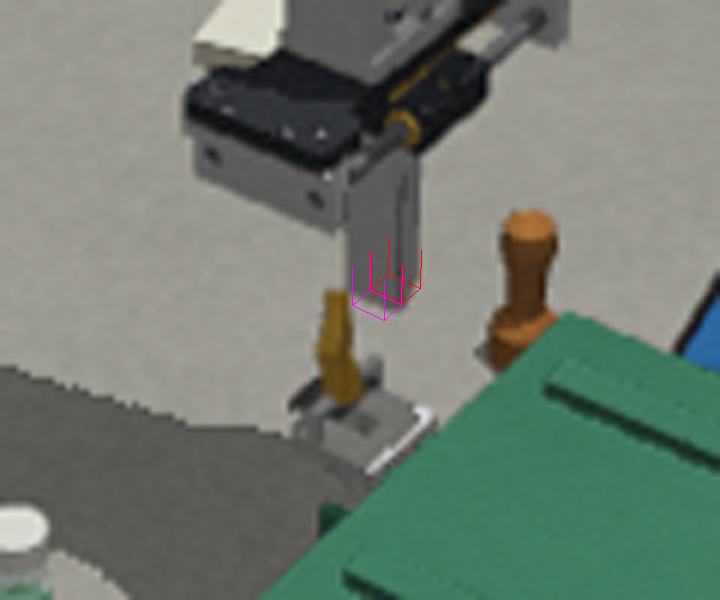

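Emit:
{"method": "move_arm", "body": {
  "motion": [
    [-1,0,0,-1.5,0,0,0],
    [-1,0,0,-3,0,0,0],
    [-1,0,0,-4,0,0,0],
    [-1,0,0,-4.1,0,0,0]
  ]
}}

```text
clock: 23.08
position: [0.564, 0.0349, 0.0803]
ee_rot: [-0.518, -0.48, 0.48, 0.521]
contact_force: [-0.4, -0.5, 0.2]
opening: 0.008
```

Emit:
{"method": "move_arm", "body": {
  "motion": [
    [-1,-0.3,0.02,0,0,0,0],
    [-1,-0.6,0.04,0,0,0,0],
    [-1,-0.9,0.06,0,0,0,0],
    [-1,-1.2,0.08,0,0,0,0],
    [-1,-1.5,0.1,0,0,0,0],
    [-1,-1.8,0.13,0,0,0,0],
    [-1,-2.1,0.15,0,0,0,0],
    [-1,-2.4,0.17,0,0,0,0]
  ]
}}

```text
clock: 23.75
position: [0.5397, 0.0366, 0.0805]
ee_rot: [-0.518, -0.48, 0.48, 0.521]
contact_force: [0.9, 0.9, -0.7]
opening: 0.005
```

Emit:
{"method": "move_arm", "body": {
  "motion": [
    [-1,-0.4,0.03,0,0,0,0],
    [-1,-0.8,0.06,-0.1,0,0,0],
    [-1,-1.2,0.08,-0.2,0,0,0],
    [-1,-1.7,0.12,-0.4,0,0,0],
    [-1,-2.1,0.15,-0.6,0,0,0],
    [-1,-2.5,0.18,-0.85,0,0,0],
    [-1,-2.9,0.2,-1.1,0,0,0],
    [-1,-3.3,0.23,-1.35,0,0,0]
  ]
}}

```text
clock: 24.42
position: [0.5063, 0.0389, 0.0666]
ee_rot: [-0.518, -0.48, 0.48, 0.521]
contact_force: [1.2, 1.5, 0.5]
opening: 0.003
```

```bash
python3 -c "
from ov import *
ov('scene','scene16.png',None,c=(340,222),h=.026)"
```

```text
t 24.42 p [506.29  38.94  66.63] xyaw 85.48 down [-0.003  0.003 -1.   ] j [-0.16  0.36  0.03  2.   -0.02  0.79  1.37] F [1.23 1.45 0.49] T [ 0.105 -0.252  0.025] op 0.003
```

View pics/scene16.png

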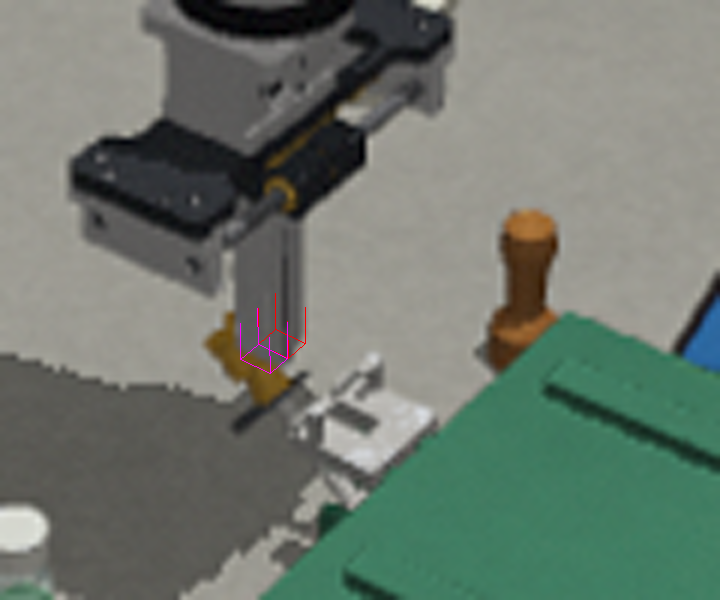

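Emit:
{"method": "move_arm", "body": {
  "motion": [
    [-1,-0.5,0.03,-0.35,0,0,0],
    [-1,-1,0.07,-0.7,0,0,0],
    [-1,-1.4,0.1,-1.05,0,0,0],
    [-1,-1.85,0.13,-1.5,0,0,0],
    [-1,-2.3,0.16,-1.9,0,0,0],
    [-1,-2.7,0.19,-2.35,0,0,0]
  ]
}}

```text
clock: 24.97
position: [0.4778, 0.0409, 0.0422]
ee_rot: [-0.517, -0.48, 0.48, 0.521]
contact_force: [0.0, 0.5, -0.6]
opening: 0.003
```

Emit:
{"method": "move_arm", "body": {
  "motion": [
    [-1,-0.4,0.03,-0.4,0,0,0],
    [-1,-0.7,0.05,-0.8,0,0,0],
    [-1,-1,0.07,-1.2,0,0,0]
  ]
}}

```text
clock: 25.22
position: [0.4674, 0.0416, 0.0298]
ee_rot: [-0.517, -0.48, 0.48, 0.521]
contact_force: [1.2, -0.5, -0.1]
opening: 0.004
```

```bash
python3 -c "
from ov import *
ov('scene','scene17.png',None,c=(330,232),h=.026)"
```

```text
t 25.22 p [467.43  41.58  29.8 ] xyaw 85.48 down [-0.005  0.003 -1.   ] j [-0.17  0.36  0.02  2.11 -0.02  0.67  1.36] F [ 1.2  -0.45 -0.13] T [ 0.076 -0.083 -0.04 ] op 0.004
```

View pics/scene17.png

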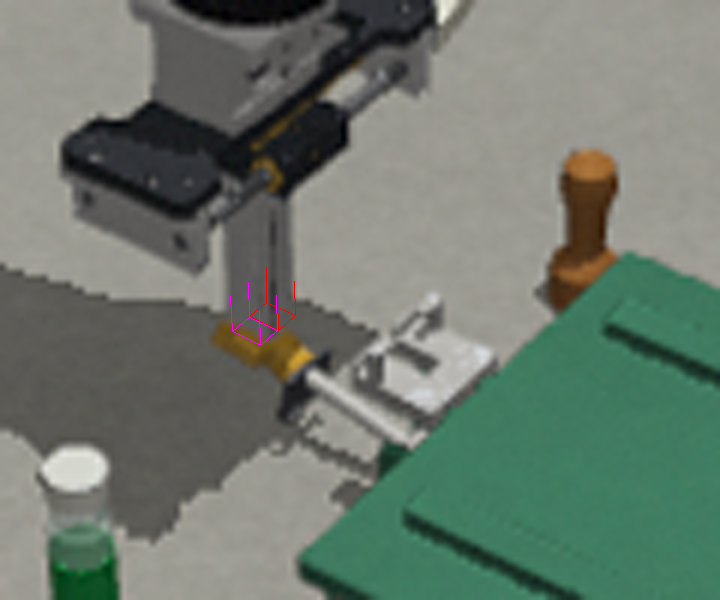

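Emit:
{"method": "move_arm", "body": {
  "motion": [
    [-1,-0.1,0,-0.3,0,0,0],
    [-1,-0.2,0,-0.6,0,0,0],
    [-1,-0.2,0,-0.8,0,0,0]
  ]
}}

```text
clock: 25.52
position: [0.4644, 0.0416, 0.0208]
ee_rot: [-0.517, -0.479, 0.481, 0.522]
contact_force: [-0.6, 0.7, 0.2]
opening: 0.004
```

Emit:
{"method": "move_arm", "body": {
  "motion": [
    [-1,0,0,-0.15,0,0,0],
    [-1,0,0,-0.3,0,0,0]
  ]
}}

```text
clock: 25.68
position: [0.4644, 0.0416, 0.0176]
ee_rot: [-0.517, -0.479, 0.481, 0.522]
contact_force: [-0.6, 0.5, 0.8]
opening: 0.007
```

Emit:
{"method": "move_arm", "body": {
  "motion": [
    [-1,0,0,-0.15,0,0,0],
    [-1,0,0,-0.25,0,0,0]
  ]
}}

```text
clock: 25.85
position: [0.4644, 0.0415, 0.0149]
ee_rot: [-0.517, -0.479, 0.481, 0.522]
contact_force: [-0.6, 0.4, -0.5]
opening: 0.007
```

Emit:
{"method": "move_arm", "body": {
  "motion": [
    [-1,0,0,-0.15,0,0,0],
    [-1,0,0,-0.25,0,0,0]
  ]
}}

```text
clock: 26.02
position: [0.4645, 0.0415, 0.0123]
ee_rot: [-0.517, -0.479, 0.481, 0.522]
contact_force: [-2.1, -0.1, 7.2]
opening: 0.004
```

```bash
python3 -c "
from ov import *
ov('scene','scene18.png',None,c=(330,232),h=.026)"
```

```text
t 26.02 p [464.46  41.53  12.34] xyaw 85.49 down [-0.006  0.003 -1.   ] j [-0.17  0.39  0.02  2.12 -0.02  0.63  1.36] F [-2.11 -0.14  7.25] T [ 0.06   0.475 -0.014] op 0.004
```

View pics/scene18.png

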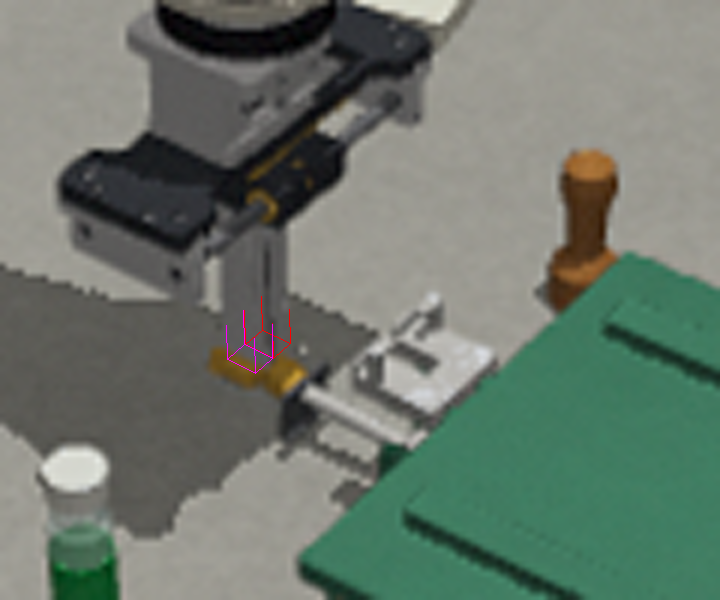

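The force rose to 7 N at the stop, so the bolt is down as far as it goes. Now retreating straight up.

Emit:
{"method": "move_arm", "body": {
  "motion": [
    [-1,0,0,0.5,0,0,0],
    [-1,0,0,2,0,0,0],
    [-1,0,0,5,0,0,0],
    [-1,-1,0,9,0,0,0],
    [-1,-3,0,13,0,0,0],
    [-1,-6,0,16,0,0,0],
    [-1,-10,0,18,0,0,0],
    [-1,-13,0,18,0,0,0],
    [-1,-13,0,18,0,0,0],
    [-1,-13,0,18,0,0,0]
  ]
}}

```text
clock: 26.9
position: [0.3339, 0.0416, 0.1933]
ee_rot: [-0.517, -0.48, 0.48, 0.521]
contact_force: [1.4, 0.7, 0.2]
opening: 0.006
```

Run:
```python
from ov import *
ov('scene','scene19.png',None,c=(330,232))
T=snapshot("top")
cv2.imwrite("pics/top19.png",cv2.resize(T["color"][170:330,160:420,::-1],None,fx=3,fy=3,interpolation=cv2.INTER_CUBIC))
S=snapshot("scene")
for q in ["stamp","glue","gluecap","tape","parcel","cards","inkpad"]:
    for s in (T,S):
        r=finder.mark_of(s,q); print(q,[np.round(a["uv"],1).tolist() for a in r[:2]])
```

```text
t 26.9 p [333.94  41.55 193.27] xyaw 85.51 down [-0.003  0.003 -1.   ] j [-0.2  -0.14 -0.01  2.23 -0.01  1.06  1.29] F [1.42 0.71 0.23] T [ 0.088 -0.073 -0.033] op 0.006
stamp [[240.8, 249.9]]
stamp [[366.8, 228.2]]
glue [[331.5, 274.2]]
glue []
gluecap [[399.0, 313.7]]
gluecap [[186.1, 319.7]]
tape [[369.5, 246.0]]
tape [[290.1, 325.9], [283.5, 288.6]]
parcel [[458.4, 267.3]]
parcel [[173.3, 404.5], [337.3, 173.3]]
cards [[177.3, 323.5]]
cards [[336.2, 173.2]]
inkpad [[223.3, 219.9]]
inkpad [[404.8, 230.0]]
```

View pics/scene19.png

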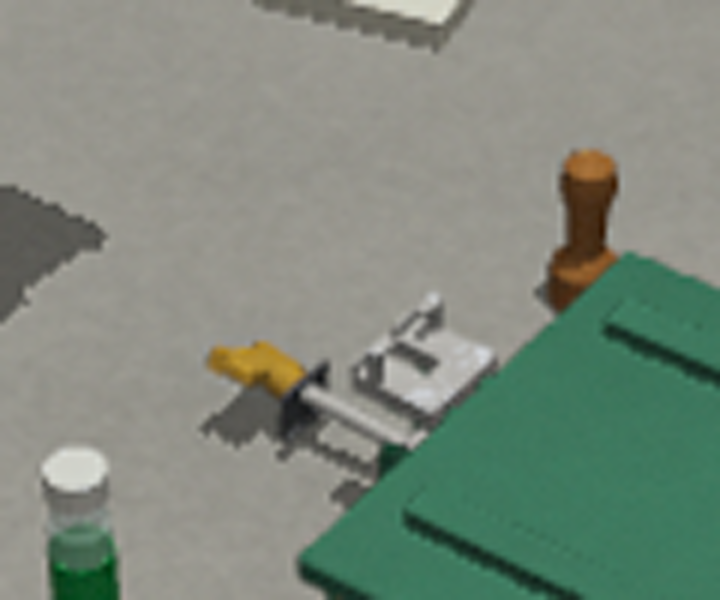

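View pics/top19.png

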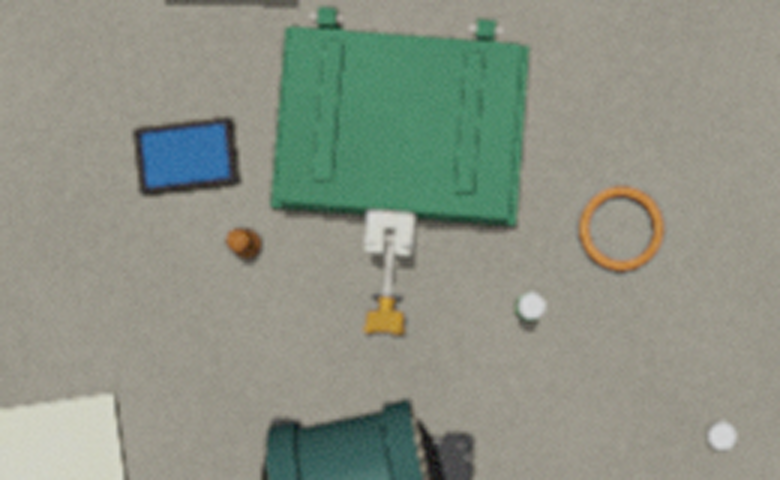

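The pictures show the bolt out of the slot and lying to the front, wings at about (288,277) in the top view. The robot is well clear and nothing else has moved.

```bash
python3 -c "
from cell import robot
print(robot.close_job())"
```

```text
the job is handed in; nothing more can be done
None
```

The eyebolt is out of its slot and laid down to the front against its stop, and I handed the job in at about 27 s. One early pull went over the stated limit, so the 45 N keeper check may have failed.

**What I did:** I gripped the wing nut and turned it anticlockwise in steps, testing with pulls between turns. At about 2.1 rad of total turn the bolt swung forward freely at about 1.5 N. I then let go and pushed it down from behind with shut fingers until it met the stop, at 7 N, and retreated.

**Last checks:**
- **Bolt:** both cameras show it lying to the front, clear of the keeper. It stayed there after I let go. I did not measure its angle; meeting the stop and the pictures suggest it is well past 1.2 rad.
- **Other things:** network marks for the stamp, glue, tape, parcel, cards, cap and ink pad agree with the start to within about 5 pixels. The scene camera missed the glue stick at the end, but the top camera found it.
- **Robot:** it touches nothing and stands about 13 cm away from the bolt.

**What went wrong or disagreed:**
- **Too hard a pull:** the first test, at about 1.2 rad of turn, briefly reached about 19 N at the wings. The task says over about 9 N puts more than 45 N on the keeper. I backed off at once and no damage shows, but I can't measure that force. All later pulls stayed under 8 N.
- **Fingertip height:** the real fingertips were about 26 mm above the reported TCP. I found this in the pictures and by touching the nut, and allowed for it in every move after that.

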